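# Tip the roller bin and scoop its rollers out of the deep corner

## Robot

A 6-joint arm with a two-finger parallel gripper is mounted at the origin on the work surface. World frame = base frame: x ahead of the robot, y to its left, z up, the work surface at z = 0. Lengths are in mm, angles in rad, forces in N, time in s.
With the tool pointing down it reaches from about 375 to 900 mm from the base axis. Payload 3.1 kg.
Tool frame: the origin (TCP) lies on the centre line of the jaws, within the pads' length; the fingertips stand 8 mm ahead of it and the grasp point (between the pads) lies 11 mm behind it; z points along the fingers, y is the line along which they close (so a half turn about z gives the same grasp; the last joint's range is limited). The gripper opens to 85 mm and grips with 20 to 120 N. Pads are 22 mm wide; open, the fingers measure 114 mm over their backs; the gripper's body (76 mm by 85 mm) begins 54 mm behind the grasp point. The pads swing forward as they close: fully open they stand 13 mm farther back than shut.
Start: joints at [-1.294, 0.527, 1.433, -0, 1.181, -0.178], TCP at [274.57, -561.434, 206.01] pointing down, gripper open.
Joint ranges: [-3.08, 3.08], [-0.75, 2.2], [0.22, 2.44], [-1.43, 4.57], [0, 2.65], [-2.85, 2.85]. Speed limits (rad/s): [2.79, 2.79, 3.14, 3.14, 3.14, 3.14].

## Interface

Orientations are given as [roll, pitch, yaw] about the fixed x, y, z axes, in that order (R = Rz(yaw) Ry(pitch) Rx(roll)).
In Python, from station import ctrl gives the robot as it stands.
- The arm moves only by the shell command python3 -m crank 'ROWS'. ROWS is JSON, a list of rows, each a list of 3 entries, a list of its own where there are three numbers: the opening, from 0 (shut) to 1 (fully open), then the shift along the world's x, y, z scaled (see below), then the turn about the world's z scaled (see below). In form: [[hand, [x, y, z], turn], ...]. A call has exactly 8 rows; each row is the pose to reach, as a shift and turn from the pose commanded when the call began; what a row does not reach only later rows make up. The controller multiplies each number of a shift by 0.8 m and each number of a turn by 1.5 rad. A row lasts 1/12 s, in which the tool goes at most 41.7 mm and 7.16 degrees, less where a joint would pass 70% of its speed; a pose out of reach is approached as far as the arm can. A call with a number of a shift or a turn outside -1 to 1 is refused whole. A call with a gripper value outside its range is refused whole. The fingers move at their own pace and stop on an object; the grip force is fixed at half the most. Time passes only in rows, so rows that repeat a pose let the fingers close, or fill a call up. It gives the time, the measured TCP pose, the force, the opening and the grip force at its end, in the units of the state.
- ctrl.state(): the state, without advancing time (a new reading comes with each control period).
- ctrl.grab_frame(name): name is "side" or "top"; returns the picture (384x512x3 uint8, red, green, blue); there is no depth.
- ctrl.camera_info(name): a dict with "fx", "fy", "cx", "cy" (pixels), "origin" and "rotation" of the camera in the world. Camera axes: x right, y down, z forward; pixel columns grow to the right and rows downward; lengths in mm; the calibration is good to about 2 mm. A picture is of the moment at which its call begins. camera_info takes no time and is no camera call.
- ctrl.finish_job(): hands the job in; it is judged then, once.
The state is a dict: "t": time; "joints": joint angles; "joint_vel": joint speeds; "effort": joint torques, N m; "ee_pos": TCP position; "orientation": TCP orientation; "wrist_force": force on the tool from outside, world axes, zero at the start; "torque": the same for the moment, N m; "finger_gap": finger opening in mm; "gripper_force": force on a finger pad.
Only numpy, scipy, OpenCV 4.12 (cv2) and the standard library are available. Lean on these libraries where they do the work, as an engineer would, in place of code of your own. Each camera call takes 0.05 s, during which the arm holds its last target. There are 200 camera calls.

## Task

Lift the scoop out of the hinged parts bin and lay it, pan down, in the middle of the rubber mat; then tip the bin all the way back to its stop, so that the three rollers gather in its deep corner, and leave it tipped. Take up the scoop again, turn its lip to that corner and scoop the rollers out without touching them with the fingers; let them gently out into the metal tray and lay the empty scoop, pan down, back in the middle of the mat. Do not disturb the can or the carton, and drop no roller.

Things in the scene. Friction and masses are not known exactly. Their poses are not given: they have to be found in the camera images.
- bin_stand: flat dark steel plate, 270 x 110 mm, 10 mm thick, fixed to the table; it carries the hinged bin. Origin: centre of its underside. Its x axis points from the bin's deep end to its shallow front end, y across, z up. The deep end is the one nearer the robot.
- bin (a joint): tipping angle of the bin (rad): 0 level (at the start), 0.42 fully tipped back, at a stop. Tipping lifts the shallow front end. A stiff friction hinge holds the bin at any angle; lifting by the front bar takes about 10 N.
- bin_corner (a point): grey bin: middle of the inner edge where deep end wall meets floor. Axes turn with the bin: x along the floor to the shallow front, y across, z up the deep wall. Inside 225 mm long, 78 mm wide; walls, floor 4 mm thick. Heights above the inner floor: deep wall 82 mm, front wall 26 mm, sides 82 mm up to x = 131 mm, then 38 mm. Hinge axis along y, at x = -4, z = -4 mm of this frame.
- bin_handle (a point): middle of the round steel bar (12 mm thick, 70 mm clear along the bin's y) standing out in front of the bin's front wall and above it: in the bin_corner frame it lies at x = 266 mm, z = 56 mm. It may be pinched from above, and turns freely between the fingers while the bin tips. Same axes as bin_corner.
- scoop_grip (a point): point to grasp on the loose scoop: inside its wooden grip bar, which runs along the scoop's x, 16 mm wide (y), 18 mm tall, 94 mm long (from 54 mm behind to 40 mm in front of this point). Axes: x towards the scoop's lip, y across, z up from the pan. At the start the scoop stands level in the deep half of the bin, its lip towards the bin's shallow front, so it must be turned round for scooping.
- scoop_pan (a point): centre of the underside of the scoop's flat metal pan: 100 mm long (x), 68 mm wide, sheet 1.6 mm thick; side rims rise from 2 mm at the lip to 8 mm at the back; back wall 36 mm high. Axes as scoop_grip, which lies 36 mm behind and 108 mm above this point. Lip at x = +50 mm; a neck behind the back wall reaches x = -64 mm and carries the grip bar (top 117 mm up). About 0.22 kg.
- mat: black rubber mat fixed on the table, 200 x 170 mm, 4 mm thick. Origin: centre of its underside, z up.
- tray_floor (a point): centre of the inner floor of the open metal tray, fixed on the table: outside 190 mm (x) x 160 mm (y) x 40 mm high, walls and floor 4 mm. z up.
- cement_can: bystander: metal can with a band, 74 mm across, 120 mm high, loose; origin at the centre of its underside.
- patch_box: bystander: cardboard carton 70 x 110 x 60 mm high, loose; origin at the centre of its underside.
- roller0_center (a point): centre of one of the three equal rollers: smooth dark nylon, low friction, 60 mm long, 26 mm across, ends fully rounded, 45 g. Site x axis along the roller. At the start they lie across the bin in its shallow half.
- roller1_center (a point): centre of one of the three equal rollers: smooth dark nylon, low friction, 60 mm long, 26 mm across, ends fully rounded, 45 g. Site x axis along the roller. At the start they lie across the bin in its shallow half.
- roller2_center (a point): centre of one of the three equal rollers: smooth dark nylon, low friction, 60 mm long, 26 mm across, ends fully rounded, 45 g. Site x axis along the roller. At the start they lie across the bin in its shallow half.
Things that resemble listed ones, but are neither listed nor needed, are in the scene too. Leave any white look-alike of the part that bears roller1_center alone.

How it is judged (in metres and radians):
On the way, in this order (a step that is already met when the one before it is completed fails the run):
1. the scoop lies pan down on the mat, let go (horizontal distance between scoop_pan and mat below 0.07 m and height (world z) of scoop_pan below 0.012 m and angle between scoop_pan's own z axis and vertical below 0.12 rad and contact force between the fingers and scoop below 0.05 N), for 0.2 s.
2. the bin is tipped fully back (above 0.38 rad) and let go (value of joint bin above 0.38 rad and contact force between the fingers and bin below 0.05 N), for 0.2 s.
3. the held scoop carries at least one roller clear of the bin, well above the table (contact force between the fingers and scoop above 1 N and height (world z) of scoop_pan above 0.1 m and ((x of roller0_center in the frame of scoop_pan between -0.05 and 0.055 m and y of roller0_center in the frame of scoop_pan between -0.03 and 0.03 m and z of roller0_center in the frame of scoop_pan between 0.005 and 0.05 m and contact force between roller0 and bin below 0.02 N) or (x of roller1_center in the frame of scoop_pan between -0.05 and 0.055 m and y of roller1_center in the frame of scoop_pan between -0.03 and 0.03 m and z of roller1_center in the frame of scoop_pan between 0.005 and 0.05 m and contact force between roller1 and bin below 0.02 N) or (x of roller2_center in the frame of scoop_pan between -0.05 and 0.055 m and y of roller2_center in the frame of scoop_pan between -0.03 and 0.03 m and z of roller2_center in the frame of scoop_pan between 0.005 and 0.05 m and contact force between roller2 and bin below 0.02 N))), for 0.2 s.
At the end, for the whole second after the job is handed in: All three rollers lie at rest inside the tray; the scoop lies pan down and level (within 0.12 rad) on the mat, its pan's centre within 70 mm of the mat's centre, let go and at rest; the bin is still tipped back beyond 0.35 rad (all of step 1 and x of roller0_center in the frame of tray_floor between -0.091 and 0.091 m and y of roller0_center in the frame of tray_floor between -0.076 and 0.076 m and height (world z) of each of roller0_center, roller1_center, roller2_center below 0.05 m and linear speed of each of roller0, roller1, roller2 below 0.03 m/s and x of roller1_center in the frame of tray_floor between -0.091 and 0.091 m and y of roller1_center in the frame of tray_floor between -0.076 and 0.076 m and x of roller2_center in the frame of tray_floor between -0.091 and 0.091 m and y of roller2_center in the frame of tray_floor between -0.076 and 0.076 m and linear speed of scoop below 0.02 m/s and value of joint bin above 0.35 rad); the robot touches nothing.
It fails at once if a roller is touched with the fingers (contact force between the fingers and roller0 above 0.5 N or contact force between the fingers and roller1 above 0.5 N or contact force between the fingers and roller2 above 0.5 N).
It fails at once if a roller is dropped or flung (faster than 1.7 m/s) (linear speed of any of roller0, roller1, roller2 above 1.7 m/s).
It fails at once if a roller falls outside bin, scoop and tray, down to the table top (height (world z) of roller0_center below 0.0155 m or height (world z) of roller1_center below 0.0155 m or height (world z) of roller2_center below 0.0155 m).
It fails at once if the can or the carton is pushed more than 25 mm or tipped (distance of any of cement_can, patch_box from where it was at the start of the episode above 0.025 m or angle between any of cement_can, patch_box's own z axis and vertical above 0.3 rad).
It also fails if it takes over 72 s, if anything falls off the work surface, if the arm or the gripper's body presses on something with over 40 N, if the wrist force passes 120 N, or if a joint passes its speed limit or range.

## Working session

There is one attempt and no reset: what is moved stays moved. The work goes in short steps, Python scripts to look and compute and a shell command to move; the robot and the scene stay as the last step left them, time stands still between calls to the robot, and variables do not carry over. Pictures are saved under pics/ and viewed, at most 10 in all, crops included, and the job is handed in when it is done.

```bash
mkdir -p pics; ls
cat > h.py <<'E'
import numpy as np, cv2
from station import ctrl
def grab(n,f,crop=None,s=1):
    im=ctrl.grab_frame(n); cv2.imwrite('pics/'+f+'_raw.png',im[:,:,::-1])
    if crop: im=im[crop[1]:crop[3],crop[0]:crop[2]]
    im=cv2.resize(im,None,fx=s,fy=s,interpolation=cv2.INTER_CUBIC)
    cv2.imwrite('pics/'+f+'.png',im[:,:,::-1]); return im
def ray(n,u,v):
    c=ctrl.camera_info(n); d=np.array([(u-c['cx'])/c['fx'],(v-c['cy'])/c['fy'],1.])
    return np.array(c['origin'],float),np.array(c['rotation'],float).reshape(3,3)@d
def onz(n,u,v,z):
    o,d=ray(n,u,v); return (o+d*(z-o[2])/d[2]).round(1)
def proj(n,p):
    c=ctrl.camera_info(n); q=np.array(c['rotation'],float).reshape(3,3).T@(np.array(p,float)-c['origin'])
    return np.round([c['fx']*q[0]/q[2]+c['cx'],c['fy']*q[1]/q[2]+c['cy']],1)
E
python3 - <<'E'
from h import *
a=grab('top','top0');b=grab('side','side0')
cv2.imwrite('pics/both.png',cv2.resize(np.hstack([a,b]),(800,300))[:,:,::-1])
for n in('top','side'): print(ctrl.camera_info(n))
print(ctrl.state())
E
```

```text
pics
{'fx': 381.5152782951594, 'fy': 381.5152782951594, 'cx': 257.7828063889211, 'cy': 185.82547096534756, 'origin': array([ 5.99994521e+02, -1.66878368e-01,  1.00881312e+03]), 'rotation': array([-3.12281881e+00,  7.63170789e-04, -1.56044750e+00])}
{'fx': 378.13288628055034, 'fy': 378.13288628055034, 'cx': 250.66360605054422, 'cy': 190.19062049979243, 'origin': array([384.03134068, 660.18092875, 810.48293123]), 'rotation': array([-2.34930371, -0.01453019, -2.75100252])}
{'t': 0.1, 'joints': array([-1.29448335e+00,  5.28383646e-01,  1.43379577e+00, -2.88395909e-05,
        1.18141112e+00, -1.78521808e-01]), 'joint_vel': array([-0.00110331, -0.00040685, -0.00145056,  0.00045961, -0.00014468,
        0.00015445]), 'effort': array([-1.23797149e-04, -4.43303597e+01, -1.78586984e+01, -1.29702598e-04,
        3.87575405e-03,  1.68988458e-05]), 'ee_pos': array([ 274.38094129, -560.76197741,  205.11824456]), 'orientation': array([-3.13962179e+00, -3.28538410e-04,  4.54845437e-01]), 'wrist_force': array([0.93058903, 0.18215746, 0.7892103 ]), 'torque': array([-0.01337128,  0.08601496,  0.05295825]), 'gripper_force': 0.0, 'finger_gap': 85.62119331230942}
```

View pics/top0.png

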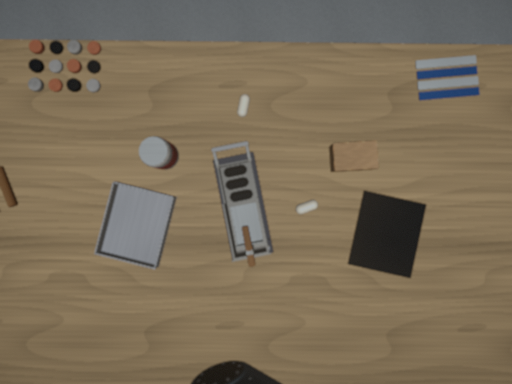

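View pics/side0.png

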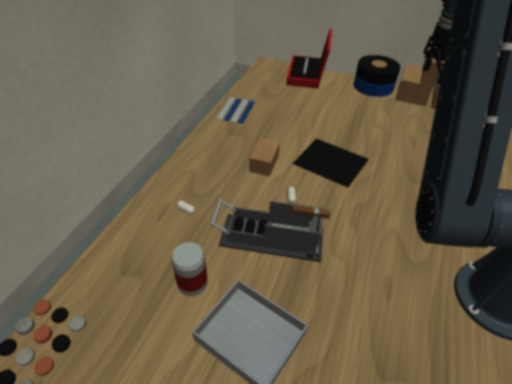

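The top view shows the grip bar at (249,245), with a decoy brown bar at (6,187). The dark rollers are at (235,171), (237,183) and (241,195), with white decoys at (243,105) and (307,207). The mat is at (387,234), the tray at (136,225), and the bin handle at (231,147). I choose the bar in the bin and will check it in a close crop.

```bash
cat >> h.py <<'E'
from scipy.spatial.transform import Rotation as Ro
def Rm(c): return Ro.from_euler('xyz',c['rotation']).as_matrix()
def ray(n,u,v):
    c=ctrl.camera_info(n); d=np.array([(u-c['cx'])/c['fx'],(v-c['cy'])/c['fy'],1.])
    return np.array(c['origin'],float),Rm(c)@d
def proj(n,p):
    c=ctrl.camera_info(n); q=Rm(c).T@(np.array(p,float)-c['origin'])
    return np.round([c['fx']*q[0]/q[2]+c['cx'],c['fy']*q[1]/q[2]+c['cy']],1)
def rect(m,roi,tag):
    x0,y0,x1,y1=roi; k=np.zeros_like(m); k[y0:y1,x0:x1]=m[y0:y1,x0:x1]
    cs=cv2.findContours(k,0,2)[0]; c=max(cs,key=cv2.contourArea); r=cv2.minAreaRect(c)
    return r
E
python3 - <<'E'
from h import *
im=cv2.imread('pics/top0_raw.png')[:,:,::-1]
g=im.max(2); hsv=cv2.cvtColor(im,cv2.COLOR_RGB2HSV)
def show(t,r,z):
    b=cv2.boxPoints(r); print(t,np.round(r[0],1),np.round(r[1],1),[list(onz('top',*p,z)) for p in b], onz('top',*r[0],z))
show('mat',rect((g<45).astype(np.uint8),(330,170,450,300),''),4)
show('tray',rect((hsv[:,:,1]<60).astype(np.uint8),(85,170,185,280),''),40)
brown=((hsv[:,:,0]<16)&(hsv[:,:,1]>100)).astype(np.uint8)
show('grip',rect(brown,(235,215,265,275),''),109+16)
show('bin',rect((hsv[:,:,1]<60).astype(np.uint8),(200,135,285,270),''),60)
show('box',rect(brown,(320,130,390,180),''),60)
c=im[130:275,195:290]; cv2.imwrite('pics/c1.png',cv2.resize(c,None,fx=4,fy=4,interpolation=2)[:,:,::-1])
E
```

```text
mat [386.9 233.9] [61.7 73.1] [[np.float64(419.2), np.float64(-240.1), np.float64(4.0)], [np.float64(606.9), np.float64(-280.8), np.float64(4.0)], [np.float64(573.3), np.float64(-439.4), np.float64(4.0)], [np.float64(385.9), np.float64(-398.2), np.float64(4.0)]] [ 496.1 -339.6    4. ]
tray [134.5 225. ] [66.6 76.8] [[np.float64(441.5), np.float64(417.0), np.float64(40.0)], [np.float64(630.4), np.float64(371.9), np.float64(40.0)], [np.float64(590.0), np.float64(207.4), np.float64(40.0)], [np.float64(401.4), np.float64(253.1), np.float64(40.0)]] [515.6 312.3  40. ]
grip [246.5 238. ] [22.6  5.2] [[np.float64(519.6), np.float64(37.5), np.float64(125.0)], [np.float64(522.4), np.float64(25.8), np.float64(125.0)], [np.float64(471.9), np.float64(13.6), np.float64(125.0)], [np.float64(469.1), np.float64(25.2), np.float64(125.0)]] [495.7  25.5 125. ]
bin [241.3 200.5] [116.5  42. ] [[np.float64(712.0), np.float64(122.5), np.float64(60.0)], [np.float64(733.6), np.float64(20.2), np.float64(60.0)], [np.float64(450.3), np.float64(-39.5), np.float64(60.0)], [np.float64(428.9), np.float64(62.3), np.float64(60.0)]] [580.8  41.3  60. ]
box [333.5 166. ] [3. 8.] [[np.float64(659.1), np.float64(-183.6), np.float64(60.0)], [np.float64(679.0), np.float64(-183.4), np.float64(60.0)], [np.float64(679.1), np.float64(-190.9), np.float64(60.0)], [np.float64(659.2), np.float64(-191.0), np.float64(60.0)]] [ 669.1 -187.2   60. ]
```

View pics/c1.png

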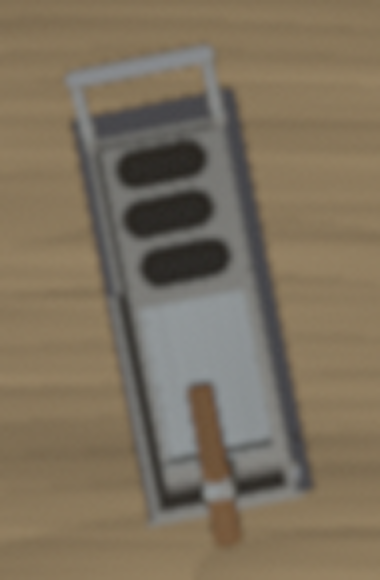

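The crop confirms the brown grip bar from (245,226) to (251.5,266) in full-image pixels. It shows the handle bar from (213,149.5) to (247.5,142.5), and three dark rollers lying across the shallow half. I'll take a side crop to get the heights.

Run:
```python
from h import *
im=cv2.imread('pics/side0_raw.png')
cv2.imwrite('pics/c2.png',cv2.resize(im[190:270,200:340],None,fx=5.5,fy=5.5,interpolation=2))
def tri(a,b):
    o1,d1=ray('top',*a);o2,d2=ray('side',*b)
    s=np.linalg.lstsq(np.c_[d1,-d2],o2-o1,rcond=None)[0];p,q=o1+s[0]*d1,o2+s[1]*d2
    return ((p+q)/2).round(1),np.linalg.norm(p-q).round(1)
f=onz('top',245,226.2,137);b=onz('top',251.5,266.2,137);print(f,b,np.linalg.norm(f-b),b+(f-b)*54/94,np.arctan2(*(f-b)[1::-1]))
h=[onz('top',213,149.5,80),onz('top',247.5,142.5,80)];print(h,np.linalg.norm(h[0]-h[1]))
print(onz('top',230.2,146,80))
```

```text
[523.9  28.9 137. ] [433.2  13.1 137. ] 92.06590031059272 [485.30425532  22.17659574 137.        ] 0.1724699751726454
[array([704.9, 110.9,  80. ]), array([722.9,  26.9,  80. ])] 85.90692637965812
[713.9  69.   80. ]
```

View pics/c2.png

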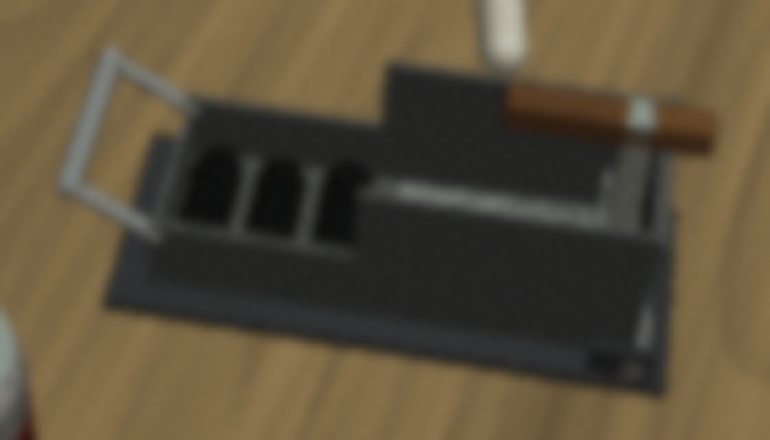

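The side crop shows the handle ends at side pixels (220.4,199.1) and (212.4,224.2), and the grip bar ends at (292.4,209) and (329.8,214). The left deep-wall top corner is at (321.5,233.6).

```bash
cat >> h.py <<'E'
def tri(a,b):
    o1,d1=ray('top',*a);o2,d2=ray('side',*b)
    s=np.linalg.lstsq(np.c_[d1,-d2],o2-o1,rcond=None)[0];p,q=o1+s[0]*d1,o2+s[1]*d2
    return ((p+q)/2).round(1),np.linalg.norm(p-q).round(1)
E
python3 - <<'E'
from h import *
print('hL',tri((213,149.5),(212.4,224.2)));print('hR',tri((247.5,142.5),(220.4,199.1)))
print('gF',tri((245,226.2),(292.4,209.1)));print('gB',tri((251.5,266.2),(329.8,214.2)))
print('deepL',tri((233,260),(321.5,233.6)))
print('stand',onz('side',320.4,261.3,10),onz('side',200+105/5.5,190+305/5.5,10))
s=ctrl.state();print(s['ee_pos'],s['orientation'])
E
```

```text
hL (array([705.4, 112.1,  66.3]), np.float64(2.3))
hR (array([723.2,  26.8,  70.5]), np.float64(2.0))
gF (array([521.6,  29.3, 119. ]), np.float64(1.5))
gB (array([430.7,  13.3, 123.6]), np.float64(0.1))
deepL (array([437.7,  57.5,  95.7]), np.float64(3.9))
stand [421.5  73.2  10. ] [679.8 128.7  10. ]
[ 274.38094129 -560.76197741  205.11824456] [-3.13962179e+00 -3.28538410e-04  4.54845437e-01]
```

```bash
python3 -m crank '[[1,[0.05,0.05,0],-0.05],[1,[0.06,0.1,0],-0.1],[1,[0.08,0.15,0],-0.15],[1,[0.1,0.2,0],-0.187],[1,[0.12,0.25,0],-0.187],[1,[0.13,0.3,0],-0.187],[1,[0.15,0.35,0],-0.187],[1,[0.16,0.4,0],-0.187]]'; python3 -m crank '[[1,[0.02,0.05,0],0],[1,[0.03,0.1,0],0],[1,[0.05,0.15,0],0],[1,[0.06,0.2,0],0],[1,[0.08,0.25,0],0],[1,[0.09,0.3,0],0],[1,[0.1,0.33,0],0],[1,[0.1,0.33,0],0]]'
```

```text
t: 0.77
ee_pos: [399.4, -254.8, 205.9]
orientation: [3.142, -0.0, 0.174]
wrist_force: [0.8, -0.0, 0.6]
finger_gap: 85.3
gripper_force: 0.0
t: 1.43
ee_pos: [479.3, 11.9, 205.9]
orientation: [-3.14, -0.001, 0.18]
wrist_force: [0.3, -0.3, 0.1]
finger_gap: 85.2
gripper_force: 0.0
```

```bash
python3 -m crank '[[1,[0,0,-0.03],0],[1,[0,0,-0.06],0],[1,[0,0,-0.09],0],[1,[0,0,-0.117],0],[1,[0,0,-0.117],0],[0.4,[0,0,-0.117],0],[0.15,[0,0,-0.117],0],[0.15,[0,0,-0.117],0]]'; python3 -c "
from h import *
a=grab('top','t2');b=grab('side','s2')
cv2.imwrite('pics/c3.png',np.hstack([cv2.resize(a[180:300,180:330],(400,320),interpolation=2),cv2.resize(b[150:270,230:380],(400,320),interpolation=2)])[:,:,::-1])"
```

```text
t: 2.1
ee_pos: [479.9, 6.8, 113.7]
orientation: [3.14, -0.003, 0.174]
wrist_force: [-0.3, -0.4, -0.8]
finger_gap: 51.6
gripper_force: 0.0
```

View pics/c3.png

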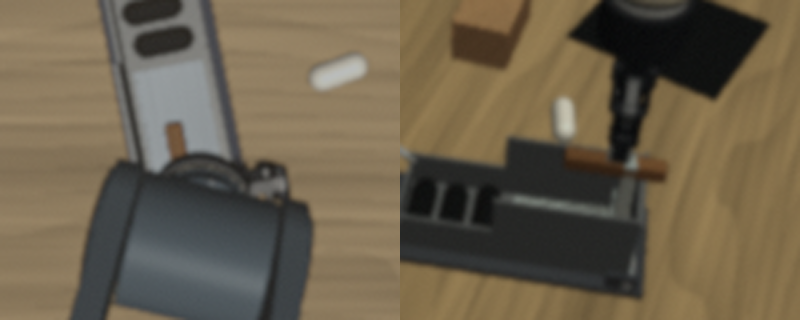

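The crop shows the fingers straddling the bar, with the TCP about 15 mm right of it. I'll shift left and close.

```bash
python3 -m crank '[[0.6,[0.004,0.01,-0.002],0],[0.6,[0.004,0.02,-0.002],0],[0.6,[0.004,0.02,-0.002],0],[0.3,[0.004,0.02,-0.002],0],[0,[0.004,0.02,-0.002],0],[0,[0.004,0.02,-0.002],0],[0,[0.004,0.02,-0.002],0],[0,[0.004,0.02,-0.002],0]]'; python3 -c "
from h import *
a=grab('top','t3');b=grab('side','s3')
cv2.imwrite('pics/c4.png',np.hstack([cv2.resize(a[180:300,180:330],(400,320),interpolation=2),cv2.resize(b[150:270,230:380],(400,320),interpolation=2)])[:,:,::-1])
p=ctrl.state()['ee_pos']; print(proj('side',p+[0,0,11]))
hsv=cv2.cvtColor(b,cv2.COLOR_RGB2HSV); m=((hsv[...,0]<14)&(hsv[...,1]>110)&(hsv[...,2]<140)).astype(np.uint8)
k=np.zeros_like(m);k[195:225,285:335]=m[195:225,285:335];print(cv2.boundingRect(k))"
```

```text
t: 2.87
ee_pos: [482.0, 23.2, 110.8]
orientation: [-3.142, 0.0, 0.174]
wrist_force: [0.3, -0.2, 0.6]
finger_gap: -0.2
gripper_force: 0.0
[308.3 211.3]
(292, 208, 36, 9)
```

View pics/c4.png

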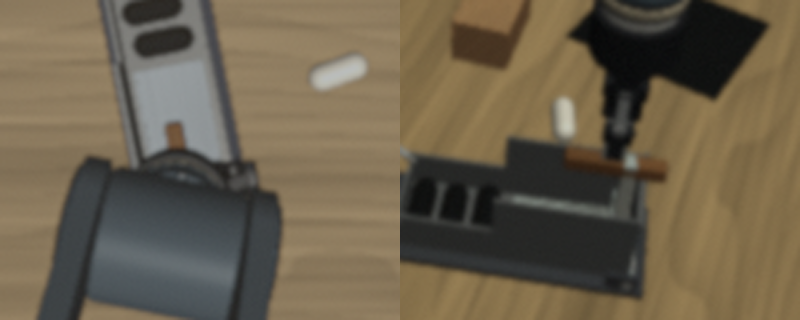

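```bash
python3 -c "
from h import *
s=ctrl.state();print(s['ee_pos'],s['wrist_force'],s['finger_gap'],s['joints'])
f=lambda p:(proj('side',p)-[230,150])*2.667+[400,0]
for y in(23.2,10,0):
  for z in(103,131,180): print(y,z,f([482,y,z]), (proj('top',[482,y,z])-[180,180])*2.667)
print(f([483,22.5,122]),f([521,29,131]),f([431,13,131]))
im=cv2.imread('pics/s3_raw.png');cv2.imwrite('pics/c5.png',cv2.resize(im[170:250,280:360],None,fx=7,fy=7,interpolation=2))"
```

```text
[482.04728552  23.20896646 110.79503185] [0.40267972 0.28499452 1.0096992 ] 0.06117925235110761 [-1.83950185e-01  4.91352307e-01  1.87610138e+00 -4.06129295e-05
  7.74181269e-01  1.21285905e+00]
23.2 103 [606.4258 177.0888] [180.5559 167.2209]
23.2 131 [610.1596 156.8196] [179.7558 171.4881]
23.2 180 [616.8271 119.2149] [177.8889 179.7558]
10 103 [610.4263 167.4876] [195.4911 167.4876]
10 131 [613.8934 147.2184] [194.9577 171.7548]
10 180 [620.8276 109.6137] [194.1576 179.7558]
0 103 [613.36   160.2867] [206.6925 167.4876]
0 131 [617.0938 140.0175] [206.6925 171.7548]
0 180 [624.028  102.4128] [206.4258 180.0225]
[608.026 162.687] [567.4876 148.8186] [667.2334 165.354 ]
```

View pics/c5.png

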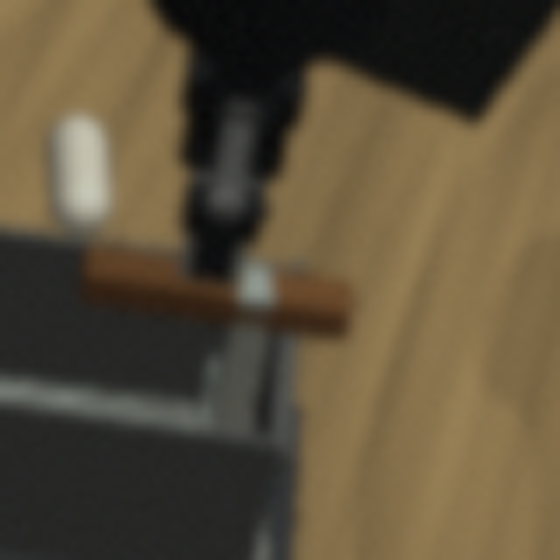

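The crop shows the shut fingers just behind the bar on its far side, at px (311,208). They sit about 15–20 mm right of where ee_pos puts them. I'll raise the hand and measure this hand-to-camera offset numerically.

```bash
python3 -m crank '[[0,[0,0,0.02],0],[0,[0,0,0.05],0],[0,[0,0,0.05],0],[0,[0,0,0.05],0],[0,[0,0,0.05],0],[0,[0,0,0.05],0],[0,[0,0,0.05],0],[0,[0,0,0.05],0]]'; python3 -c "
from h import *
b=grab('side','s4');a=grab('top','t4');p=ctrl.state()['ee_pos'];print(p,proj('side',p+[0,0,-8]))
print(b.max(2)[184:216,300:324])
h=b.max(2)"
```

```text
t: 3.63
ee_pos: [481.5, 23.4, 150.1]
orientation: [-3.141, 0.002, 0.174]
wrist_force: [-0.3, -0.7, 0.1]
finger_gap: -0.1
gripper_force: 0.0
[481.72164131  23.41199371 150.29314764] [309.4 205.7]
[[126 132 135 137 137 136 132 123  97  63  41  39  53  71  82  84  79  65
   52  52  72 103 124 133]
 [130 134 136 138 138 134 132 120  89  53  32  35  53  69  78  79  74  56
   42  43  73 111 132 136]
 [131 135 138 138 136 133 131 118  87  50  29  29  45  58  65  66  62  48
   35  38  68 109 131 135]
 [135 137 139 137 134 133 129 114  84  45  22  23  33  42  47  47  46  36
   27  37  70 110 130 133]
 [136 138 138 136 134 132 128 109  73  37  18  17  23  28  32  33  30  24
   22  43  81 115 131 133]
 [137 138 137 136 133 133 128 109  71  33  14  12  16  19  21  23  19  16
   22  53  97 124 133 131]
 [138 137 136 135 134 133 131 115  77  39  19  14  13  15  16  15  15  14
   28  67 109 130 133 131]
 [137 138 135 134 134 135 133 120  87  50  26  18  12  12  12  16  17  25
   47  83 117 132 133 131]
 [138 135 133 134 134 134 132 121  92  59  32  17  13  14  14  19  31  50
   74 104 126 133 132 1
[... 1627 characters left out ...]
89  89  90  90  92  92  93  93  93  94  95  96  99 103 107 112 116
  114 108 104 100  97  99]
 [ 74  76  79  81  83  83  84  88  90  91  92  93  96 101 107 117 124 128
  122 112 106 104 102 103]
 [ 59  62  63  65  67  69  73  76  78  80  84  88  92 100 113 125 136 134
  124 112 106 104 104 104]
 [ 51  51  52  54  54  57  58  60  63  64  68  72  77  88 104 119 127 124
  113 104  99  99  99 101]
 [ 46  49  47  49  49  49  49  51  52  54  55  58  61  69  80  91  96  95
   91  85  84  86  88  89]
 [ 44  44  43  42  45  46  45  48  48  48  48  49  51  56  64  71  75  75
   71  67  67  68  69  72]
 [ 40  38  38  38  40  41  43  43  44  44  43  44  48  54  61  66  69  66
   62  56  57  59  60  59]]
```

```bash
python3 -c "
from h import *
for z in (138,142,146,150): print(z,onz('side',312,198.2,z))
d=cv2.absdiff(cv2.imread('pics/t4_raw.png'),cv2.imread('pics/top0_raw.png')).max(2)
g=cv2.imread('pics/t4_raw.png').max(2)
for r in range(218,300,6): print(r,' '.join('%3d'%v for v in g[r,205:305:3]))
s=ctrl.state(); print(s['orientation'])
"
```

```text
138 [483.6  -8.  138. ]
142 [483.  -4. 142.]
146 [ 4.824e+02 -1.000e-01  1.460e+02]
150 [481.8   3.9 150. ]
218 142 142 141 142 142 142 131 108  84 148 157 157 156 156 155 155 154 153 138 102  78 144 145 145 146 146 147 146 146 146 146 145 145 145
224 150 149 149 149 149 149 147 115  62 135 157 155 156 150 148 154 154 152 148 128  77 125 143 143 142 142 142 142 141 142 141 142 144 145
230 140 141 140 141 141 142 143 122  97 105 150 155 135 111 111 151 153 151 152 136  89  87 140 141 143 142 142 143 143 143 143 142 139 138
236 131 132 132 133 133 132 134 130 116  65 139 158 152 109 108 125 155 152 151 142 116  77 132 143 143 142 143 143 143 143 144 144 140 139
242 127  92  66  86 100 123 123 123 104  69  51  64  71  68  78  73  58  43  77 110 114  67  84 107 128 134 135 136 136 138 138 138 138 139
248  63  58  57  56  47  46  42  47  47  39  44  53  61  63  69  47  49  63  74  47  39  68  59  92  99 129 129 128 129 130 131 131 131 131
254  72  72  71  65  50  62  62  61  58  56  55  53  50  47  45  44  44  45  41  52  49  75  52  53  58 126 133 138 138 138 139 138 139 139
260  76  75 
[... 317 characters left out ...]
85  86  86  85  83  82  81  82  80  79  79  70  53  75  75  75  64 147 148 148 148 146 145
278  74  69  60 111 110 110 109 107 105 103 101  99  98  94  92  92  90  90  89  88  86  87  63  64  75  75  74  78 142 133 135 134 134 134
284  75  46  85 102 103 105 107 109 110 112 113 113 114 113 112 111 110 108 105 102 100  97  49  71  74  74  74  95 130 131 131 131 131 132
290  68  43  89  94  94  94  94  96  97  97  98 100 101 104 106 108 110 113 113 116 116  98  43  75  73  74  71 129 139 138 139 139 139 138
296  47  52  86  87  88  89  90  90  90  92  92  93  93  93  94  93  95  96  96  98 100  60  58  74  74  75  81 138 138 138 140 141 141 140
[-3.14117174e+00  1.08749245e-03  1.74246792e-01]
```

The top view agrees with ee_pos in x and y. The side view puts the fingertips about 25 mm higher than ee_pos implies, so the fingers closed just above the bar. I'll go about 25 mm lower.

```bash
python3 -m crank '[[0.5,[0,0,0],0],[0.5,[0,0,0],0],[0.5,[0,0,-0.03],0],[0.5,[0,0,-0.055],0],[0.5,[0,0,-0.08],0],[0.5,[0,0,-0.08],0],[0,[0,0,-0.08],0],[0,[0,0,-0.08],0]]'; python3 -m crank '[[0,[0,0,0],0],[0,[0,0,0],0],[0,[0,0,0],0],[0,[0,0,0.02],0],[0,[0,0,0.04],0],[0,[0,0,0.06],0],[0,[0,0,0.08],0],[0,[0,0,0.08],0]]'; python3 -c "
from h import *
b=grab('side','s5');a=grab('top','t5');print(ctrl.state()['ee_pos'],ctrl.state()['torque'])"
```

```text
t: 4.4
ee_pos: [482.6, 23.3, 87.4]
orientation: [3.141, -0.001, 0.174]
wrist_force: [0.5, -0.1, -0.1]
finger_gap: 19.5
gripper_force: 0.0
t: 5.07
ee_pos: [484.1, 23.1, 153.6]
orientation: [3.139, -0.006, 0.174]
wrist_force: [-0.4, -0.4, -1.4]
finger_gap: 14.6
gripper_force: 59.8
[482.19922498  23.33892496 151.21069447] [-0.02320766  0.07454155  0.00087811]
```

```bash
python3 -m crank '[[0,[0,0,0.04],0],[0,[0,0,0.08],0],[0,[0,0,0.1],0.07],[0,[0,-0.04,0.1],0.14],[0,[0,-0.09,0.1],0.21],[0,[0,-0.14,0.1],0.28],[0,[0,-0.19,0.1],0.35],[0,[0,-0.24,0.1],0.42]]'; python3 -m crank '[[0,[0,-0.05,0],0.07],[0,[0.004,-0.1,0],0.14],[0,[0.008,-0.15,0],0.21],[0,[0.008,-0.2,0],0.28],[0,[0.008,-0.24,0],0.35],[0,[0.008,-0.258,0],0.369],[0,[0.008,-0.258,0],0.369],[0,[0.008,-0.258,0],0.369]]';  python3 -c "
from h import *
b=grab('side','s6');a=grab('top','t6');p=ctrl.state()['ee_pos'];print(p,ctrl.state()['torque'],ctrl.state()['orientation'])
for n,i in(('side',b),('top',a)):
  c=proj(n,p).astype(int);hsv=cv2.cvtColor(i,cv2.COLOR_RGB2HSV);m=((hsv[...,0]<14)&(hsv[...,1]>110)&(hsv[...,2]<150)).astype(np.uint8)
  k=np.zeros_like(m);k[c[1]-40:c[1]+40,c[0]-50:c[0]+50]=m[c[1]-40:c[1]+40,c[0]-50:c[0]+50];print(n,c,cv2.boundingRect(k),k.sum())
"
```

```text
t: 5.83
ee_pos: [480.9, -169.8, 229.3]
orientation: [-3.139, 0.001, 0.81]
wrist_force: [0.5, 0.9, -0.8]
finger_gap: 14.7
gripper_force: 60.7
t: 6.5
ee_pos: [487.3, -374.9, 228.6]
orientation: [-3.138, -0.003, 1.355]
wrist_force: [0.1, 1.6, -2.3]
finger_gap: 14.7
gripper_force: 60.8
[ 487.76252088 -373.21503242  229.36773376] [-0.00568491  0.01597824 -0.04037111] [-3.13878963e+00 -2.61316597e-03  1.35782699e+00]
side [348  94] (298, 54, 55, 37) 386
top [440 250] (430, 246, 30, 7) 16
```

```bash
python3 -m crank '[[0,[0,0,-0.05],0],[0,[0,0,-0.1],0],[0,[0,0,-0.14],0],[0,[0,0,-0.16],0],[0,[0,0,-0.175],0],[0,[0,0,-0.182],0],[0,[0,0,-0.184],0],[0,[0,0,-0.184],0]]'; python3 -m crank '[[0,[0,0,-0.002],0],[0,[0,0,-0.004],0],[0,[0,0,-0.006],0],[0,[0,0,-0.007],0],[0,[0,0,-0.007],0],[0,[0,0,-0.007],0],[0,[0,0,-0.007],0],[0,[0,0,-0.007],0]]'
```

```text
t: 7.27
ee_pos: [489.2, -375.1, 84.4]
orientation: [3.14, 0.001, 1.358]
wrist_force: [0.5, -0.2, -1.9]
finger_gap: 14.7
gripper_force: 60.8
t: 7.93
ee_pos: [488.5, -375.1, 78.1]
orientation: [3.141, 0.0, 1.358]
wrist_force: [-0.4, -1.0, -2.6]
finger_gap: 14.7
gripper_force: 60.8
```

```bash
python3 -m crank '[[0,[0,0,-0.001],0],[0,[0,0,-0.002],0],[0,[0,0,-0.003],0],[0,[0,0,-0.004],0],[0,[0,0,-0.004],0],[0,[0,0,-0.004],0],[0,[0,0,-0.004],0],[0,[0,0,-0.004],0]]';  python3 -m crank '[[0,[0,0,-0.001],0],[0,[0,0,-0.002],0],[0,[0,0,-0.003],0],[0,[0,0,-0.004],0],[0,[0,0,-0.004],0],[0,[0,0,-0.004],0],[0.165,[0,0,-0.004],0],[0.165,[0,0,-0.004],0]]'
```

```text
t: 8.6
ee_pos: [488.5, -375.1, 74.8]
orientation: [3.142, 0.0, 1.358]
wrist_force: [0.1, -0.4, -1.8]
finger_gap: 14.7
gripper_force: 60.8
t: 9.27
ee_pos: [488.5, -375.4, 73.7]
orientation: [3.141, 0.001, 1.358]
wrist_force: [-2.8, 1.6, 9.0]
finger_gap: 14.6
gripper_force: 62.3
```

```bash
python3 -m crank '[[0.172,[0,0,0],0],[0.172,[0,0,0],0],[0.172,[0,0,0],0],[0.172,[0,0,0],0],[0.172,[0,0,0],0],[0.172,[0,0,0],0],[0.172,[0,0,0],0],[0.172,[0,0,0],0]]';  python3 -m crank '[[0.18,[0,0,0],0],[0.18,[0,0,0],0],[0.18,[0,0,0],0],[0.18,[0,0,0],0],[0.18,[0,0,0],0],[0.18,[0,0,0],0],[0.18,[0,0,0],0],[0.18,[0,0,0],0]]'; python3 -m crank '[[0.19,[0,0,0],0],[0.19,[0,0,0],0],[0.19,[0,0,0],0],[0.19,[0,0,0],0],[0.19,[0,0,0],0],[0.19,[0,0,0],0],[0.19,[0,0,0],0],[0.19,[0,0,0],0]]'
```

```text
t: 9.93
ee_pos: [488.5, -375.4, 73.7]
orientation: [3.141, 0.001, 1.358]
wrist_force: [-2.4, 1.8, 8.8]
finger_gap: 14.9
gripper_force: 54.6
t: 10.6
ee_pos: [488.5, -375.4, 73.6]
orientation: [3.141, 0.001, 1.358]
wrist_force: [-2.2, 1.8, 9.4]
finger_gap: 15.6
gripper_force: 27.5
t: 11.27
ee_pos: [488.4, -375.0, 71.4]
orientation: [-3.141, -0.0, 1.358]
wrist_force: [-0.7, 0.0, -0.6]
finger_gap: 16.0
gripper_force: 0.3
```

```bash
python3 -m crank '[[0.5,[0,0,0],0],[0.5,[0,0,0],0],[0.5,[0,0,0.04],0],[0.5,[0,0,0.08],0],[0.5,[0,0,0.12],0.07],[0.5,[0.02,0.04,0.12],0.14],[0.5,[0.04,0.08,0.12],0.21],[0.5,[0.06,0.12,0.12],0.28]]'; python3 -m crank '[[0.5,[0.02,0.04,0],0],[0.5,[0.04,0.085,0],0],[0.5,[0.065,0.13,0],0],[0.5,[0.085,0.175,0],0],[0.5,[0.11,0.22,0],0],[0.5,[0.13,0.265,0],0],[0.5,[0.15,0.31,0],0],[0.5,[0.17,0.355,0],0]]';python3 -m crank '[[0.5,[0.02,0.04,0],0],[0.5,[0.04,0.075,0],0],[0.5,[0.052,0.08,0],0],[0.5,[0.052,0.08,0],0],[0.5,[0.052,0.08,0],0],[0.5,[0.052,0.08,0],0],[0.5,[0.052,0.08,0],0],[0.5,[0.052,0.08,0],0]]'; python3 -c "
from h import *
b=grab('side','s7');a=grab('top','t7');print(ctrl.state()['ee_pos'],ctrl.state()['orientation'])"
```

```text
t: 11.93
ee_pos: [537.2, -278.8, 168.7]
orientation: [3.14, 0.002, 1.781]
wrist_force: [-0.2, 0.7, -0.6]
finger_gap: 42.9
gripper_force: 0.0
t: 12.6
ee_pos: [673.1, 7.1, 167.6]
orientation: [3.141, -0.0, 1.778]
wrist_force: [-0.1, -0.7, 0.0]
finger_gap: 42.9
gripper_force: 0.0
t: 13.27
ee_pos: [713.5, 67.6, 167.8]
orientation: [-3.141, -0.0, 1.776]
wrist_force: [0.4, -0.1, 0.9]
finger_gap: 42.6
gripper_force: 0.0
[713.72383199  67.859654   167.86501305] [-3.14148440e+00 -9.99427934e-06  1.77624731e+00]
```

```bash
python3 -m crank '[[0.5,[0,0.001,-0.04],0],[0.5,[0,0.001,-0.08],0],[0.5,[0,0.001,-0.12],0],[0.5,[0,0.001,-0.15],0],[0.5,[0,0.001,-0.165],0],[0.5,[0,0.001,-0.165],0],[0,[0,0.001,-0.165],0],[0,[0,0.001,-0.165],0]]'; python3 -m crank '[[0,[0,0,0],0],[0,[0,0,0],0],[0,[0,0,0],0],[0,[0,0,0],0],[0,[0,0,0],0],[0,[0,0,0],0],[0,[0,0,0],0],[0,[0,0,0],0]]'
```

```text
t: 14.03
ee_pos: [715.8, 69.5, 37.7]
orientation: [3.138, 0.001, 1.778]
wrist_force: [0.6, -0.3, 0.7]
finger_gap: 19.5
gripper_force: 0.0
t: 14.7
ee_pos: [715.3, 69.4, 38.2]
orientation: [3.138, 0.001, 1.778]
wrist_force: [-2.1, -1.1, 5.1]
finger_gap: 9.5
gripper_force: 58.8
```

```bash
python3 -m crank '[[0,[-0.002,0,0.008],0],[0,[-0.004,-0.001,0.016],0],[0,[-0.006,-0.001,0.024],0],[0,[-0.01,-0.002,0.035],0],[0,[-0.013,-0.003,0.046],0],[0,[-0.018,-0.004,0.058],0],[0,[-0.022,-0.005,0.069],0],[0,[-0.022,-0.005,0.069],0]]'; python3 -m crank '[[0,[-0.005,-0.001,0.011],0],[0,[-0.011,-0.002,0.022],0],[0,[-0.017,-0.003,0.032],0],[0,[-0.023,-0.005,0.042],0],[0,[-0.029,-0.006,0.052],0],[0,[-0.036,-0.008,0.062],0],[0,[-0.038,-0.008,0.065],0],[0,[-0.038,-0.008,0.065],0]]'
```

```text
t: 15.37
ee_pos: [698.1, 65.8, 92.3]
orientation: [3.137, 0.001, 1.778]
wrist_force: [1.7, -0.4, 0.6]
finger_gap: 9.3
gripper_force: 59.7
t: 16.03
ee_pos: [669.1, 59.6, 144.3]
orientation: [3.133, 0.001, 1.777]
wrist_force: [4.4, 0.1, -0.7]
finger_gap: 9.4
gripper_force: 59.4
```

```bash
python3 -m crank '[[0,[-0.002,0,0.003],0],[0,[-0.004,-0.001,0.006],0],[0,[-0.006,-0.001,0.009],0],[0,[-0.006,-0.001,0.009],0],[0,[-0.006,-0.001,0.009],0],[0,[-0.006,-0.001,0.009],0],[0,[-0.006,-0.001,0.009],0],[0,[-0.006,-0.001,0.009],0]]'
```

```text
t: 16.7
ee_pos: [668.3, 59.6, 146.0]
orientation: [3.127, 0.0, 1.777]
wrist_force: [20.8, 2.6, -28.8]
finger_gap: 9.2
gripper_force: 59.3
```

```bash
python3 -m crank '[[0,[0.004,0.001,-0.006],0],[0,[0.004,0.001,-0.006],0],[0.35,[0.004,0.001,-0.006],0],[0.35,[0.004,0.001,-0.006],0],[0.35,[0.004,0.001,0],0],[0.35,[0.004,0.001,0.04],0],[0.35,[0.004,0.001,0.08],0],[0.35,[0.004,0.001,0.12],0]]'; python3 -m crank '[[0.4,[-0.015,-0.04,0],-0.07],[0.4,[-0.035,-0.085,0],-0.14],[0.4,[-0.055,-0.13,0],-0.21],[0.4,[-0.075,-0.175,0],-0.28],[0.4,[-0.095,-0.22,0],-0.28],[0.4,[-0.115,-0.265,0],-0.28],[0.4,[-0.13,-0.31,0],-0.28],[0.4,[-0.15,-0.355,0],-0.28]]'; python3 -c "
from h import *
b=grab('side','s8');a=grab('top','t8');print(ctrl.state()['ee_pos'],ctrl.state()['orientation'])
u=cv2.resize(np.hstack([a[120:280,185:345],b[160:280,190:340][:, :]  if 0 else cv2.resize(b[160:280,190:340],(200,160))]),None,fx=2.2,fy=2.2,interpolation=2)
cv2.imwrite('pics/c6.png',u[:,:,::-1]);print(u.shape)"
```

```text
t: 17.37
ee_pos: [663.0, 59.5, 247.1]
orientation: [-3.139, -0.001, 1.778]
wrist_force: [0.7, 0.3, 0.3]
finger_gap: 29.9
gripper_force: 0.0
t: 18.03
ee_pos: [543.2, -225.8, 246.9]
orientation: [3.141, -0.0, 1.358]
wrist_force: [-0.3, -0.1, 0.3]
finger_gap: 34.1
gripper_force: 0.0
[ 541.9041808  -229.79987677  246.71644435] [-3.14112550e+00  2.43695444e-03  1.35109991e+00]
(352, 792, 3)
```

View pics/c6.png

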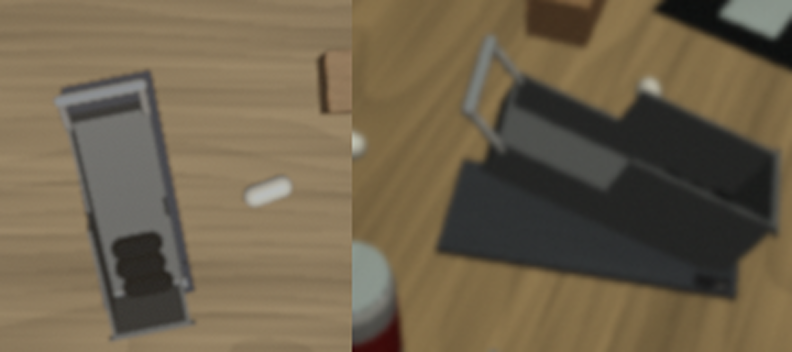

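The picture shows the bin fully tipped, with its deep-wall corners at (235,273.6) and (273.6,265.5). The three rollers are in line in the deep corner, and the scoop is on the mat. Next I'll compute the bin centre line and check the scoop's grip position.

```bash
python3 -c "
from h import *
d=[onz('top',235,273.6,90),onz('top',273.6,265.5,90)];h=[onz('top',210.9,164.5,175),onz('top',252.3,157.3,175)]
print(d,h,np.linalg.norm(d[0]-d[1]),np.linalg.norm(h[0]-h[1]))
D=(d[0]+d[1])/2;H=(h[0]+h[1])/2;print(D,H,np.arctan2(*(H-D)[1::-1]))
u=np.array([np.cos(.21),np.sin(.21)]);n=np.array([-u[1],u[0]])
for p in (D,H,[714.5,69.3],[483,22.5]): print('a,lat',(np.array(p[:2])-[454.3,13.9])@u,(np.array(p[:2])-[454.3,13.9])@n)
im=cv2.imread('pics/t8_raw.png');hsv=cv2.cvtColor(im,cv2.COLOR_BGR2HSV)
g=im.max(2)
k=np.zeros_like(g);k[222:258,228:272]=(g[222:258,228:272]<48)*255
for c in cv2.findContours(k,0,2)[0]:
  if cv2.contourArea(c)>40:
    r=cv2.minAreaRect(c);q=onz('top',*r[0],41);print('rollers',r,q,(q[:2]-[454.3,13.9])@u,(q[:2]-[454.3,13.9])@n)
# right/left rims at rows
for v in (240,250,262): print(v,g[v,222:284])
m=((hsv[...,0]<14)&(hsv[...,1]>110)&(hsv[...,2]<150)).astype(np.uint8)
k=np.zeros_like(m);k[200:285,340:450]=m[200:285,340:450];r=cv2.minAreaRect(cv2.findNonZero(k));print('bar',r,onz('top',*r[0],112))
"
```

```text
[array([406.1,  53.2,  90. ]), array([426.4, -39.2,  90. ])] [array([661.3, 103.7, 175. ]), array([678. ,  13.3, 175. ])] 94.60364686416692 91.92959262392063
[416.25   7.    90.  ] [669.65  58.5  175.  ] 0.20050514406299344
a,lat -38.652449614191944 1.1834858775474668
a,lat 219.91626901898135 -1.2716606351605222
a,lat 266.03232246269727 -0.05835326423728304
a,lat 29.8622423912595 2.42826674104462
rollers ((249.26473999023438, 240.05885314941406), (26.436382293701172, 21.3431339263916), 75.96376037597656) [480.7  20.9  41. ] 27.27923544764019 1.3428750471320123
240 [129 129 130 130 129 125 116 101  76  53  56  78 100 110 104  82  54  42
  42  41  42  44  43  44  44  42  43  45  42  44  44  43  44  44  44  43
  42  58  85 102 110 111 109 107  95  81  70  69  81 103 120 126 128 128
 128 130 128 130 130 130 130 130]
250 [131 131 131 131 129 128 128 123 115 104  86  62  51  68  93 107 109 104
  87  62  45  43  43  44  43  44  42  45  43  43  43  44  43  45  44  45
  44  45  45  46  48  55  63  70  84  98 104 101  90  77  83 107 127 133
 133 134 134 135 134 135 134 135]
262 [138 138 138 137 138 138 138 137 138 139 136 128 112  89  64  55  58  60
  61  60  61  58  60  59  60  60  60  60  60  60  61  58  60  60  60  59
  62  60  60  59  61  59  61  60  59  60  73  98 117 130 135 135 135 136
 136 136 136 134 133 132 133 133]Traceback (most recent call last):
  File "<string>", line 17, in <module>
    k=np.zeros_like(m);k[200:285,340:450]=m[200:285,340:450];r=cv2.minAreaRect(cv2.findNonZero(k));print('bar',r,onz('top',*r[0],112))
                                                               ~~~~~~~~~~~~~~~^^^^^^^^^^^^^^^^^^^^
cv2.error: OpenCV(4.12.0) /io/opencv/modules/imgproc/src/convhull.cpp:143: error: (-215:Assertion failed) total >= 0 && (depth == CV_32F || depth == CV_32S) in function 'convexHull'
```

```bash
python3 -c "
from h import *
# expected bar ends along yaw 1.358 
u=np.array([np.cos(1.358),np.sin(1.358)]);g=np.array([488.5,-375.2])
f=[*(g+40*u),112];b=[*(g-54*u),112]
for n in('side','top'):
  P=[proj(n,f),proj(n,b)];print(n,P)
  im=cv2.imread('pics/'+n[0]+'8_raw.png');hsv=cv2.cvtColor(im,cv2.COLOR_BGR2HSV)
  m=((hsv[...,0]<16)&(hsv[...,1]>100)&(hsv[...,2]>30)).astype(np.uint8)
  lo=np.min(P,0).astype(int)-12;hi=np.max(P,0).astype(int)+12
  k=np.zeros_like(m);k[lo[1]:hi[1],lo[0]:hi[0]]=m[lo[1]:hi[1],lo[0]:hi[0]]
  print(k.sum(), k.sum() and cv2.minAreaRect(cv2.findNonZero(k)), k.sum() and cv2.boundingRect(k))
"
```

```text
side [array([335.5, 133.5]), array([348. , 119.5])]
68 ((342.2500305175781, 127.7500228881836), (4.242640495300293, 19.091880798339844), 45.0) (335, 120, 15, 17)
top [array([400.9, 238.4]), array([440.1, 247.3])]
0 0 0
```

```bash
python3 -m crank '[[0.4,[-0.016,-0.045,0],0],[0.4,[-0.033,-0.09,0],0],[0.4,[-0.05,-0.135,0],0],[0.4,[-0.066,-0.18,0],0],[0.4,[-0.066,-0.18,0],0],[0.4,[-0.066,-0.18,0],0],[0.4,[-0.066,-0.18,-0.03],0],[0.4,[-0.066,-0.18,-0.06],0]]'
```

```text
t: 18.8
ee_pos: [493.0, -367.6, 199.6]
orientation: [3.138, 0.001, 1.359]
wrist_force: [0.3, -0.2, -0.2]
finger_gap: 34.2
gripper_force: 0.0
```

```bash
python3 -m crank '[[0.4,[0,0,-0.04],0],[0.4,[0,0,-0.08],0],[0.4,[0,0,-0.11],0],[0.4,[0,0,-0.11],0],[0.4,[0,0,-0.11],0],[0.4,[0,0,-0.11],0],[0.4,[0,0,-0.11],0],[0.4,[0,0,-0.11],0]]'
```

```text
t: 19.47
ee_pos: [492.9, -369.3, 112.3]
orientation: [3.138, 0.002, 1.358]
wrist_force: [0.5, 0.5, -0.0]
finger_gap: 33.8
gripper_force: 0.0
```

```bash
python3 -m crank '[[0.4,[-0.0055,-0.0075,-0.01],0],[0.4,[-0.0055,-0.0075,-0.03],0],[0.4,[-0.0055,-0.0075,-0.048],0],[0.4,[-0.0055,-0.0075,-0.048],0],[0.4,[-0.0055,-0.0075,-0.048],0],[0,[-0.0055,-0.0075,-0.048],0],[0,[-0.0055,-0.0075,-0.048],0],[0,[-0.0055,-0.0075,-0.048],0]]';python3 -m crank '[[0,[0,0,0],0],[0,[0,0,0],0],[0,[0,0,0.04],0],[0,[0,0,0.09],0],[0,[0,0,0.14],0],[0,[0,0,0.19],0],[0,[0,0,0.22],0.07],[0,[0,0.02,0.22],0.14]]'
```

```text
t: 20.13
ee_pos: [487.8, -375.6, 72.6]
orientation: [3.14, 0.002, 1.358]
wrist_force: [-0.2, -0.6, 1.4]
finger_gap: 14.8
gripper_force: 60.3
t: 20.8
ee_pos: [490.2, -364.0, 254.6]
orientation: [3.131, 0.013, 1.571]
wrist_force: [1.2, -1.0, -1.4]
finger_gap: 14.9
gripper_force: 60.0
```

```bash
python3 -m crank '[[0,[0.01,0.035,0],0.075],[0,[0.02,0.07,0],0.15],[0,[0.03,0.105,0],0.225],[0,[0.04,0.14,0],0.3],[0,[0.05,0.175,0],0.375],[0,[0.06,0.21,0],0.45],[0,[0.07,0.245,0],0.525],[0,[0.08,0.28,0],0.6]]';python3 -m crank '[[0,[0.01,0.035,0],0.075],[0,[0.02,0.07,0],0.15],[0,[0.03,0.105,0],0.225],[0,[0.04,0.14,0],0.3],[0,[0.05,0.175,0],0.375],[0,[0.06,0.21,0],0.45],[0,[0.06,0.225,0],0.525],[0,[0.06,0.225,0],0.587]]';python3 -m crank '[[0,[0,0,0],0],[0,[0,0,0],0],[0,[0,0,0],0],[0,[0,0,0],0],[0,[0,0,0],0],[0,[0,0,0],0],[0,[0,0,0],0],[0,[0,0,0],0]]'
```

```text
t: 21.47
ee_pos: [550.6, -132.6, 247.0]
orientation: [-3.141, -0.002, 2.473]
wrist_force: [1.2, -0.4, -1.9]
finger_gap: 14.9
gripper_force: 59.9
t: 22.13
ee_pos: [598.3, 49.3, 246.8]
orientation: [3.139, -0.002, -2.926]
wrist_force: [-1.1, -0.3, -2.3]
finger_gap: 15.1
gripper_force: 59.9
t: 22.8
ee_pos: [599.2, 45.1, 247.6]
orientation: [3.142, 0.0, -2.936]
wrist_force: [0.5, -0.1, -2.1]
finger_gap: 15.1
gripper_force: 60.0
```

```bash
python3 -m crank '[[0,[0.001,0,-0.03],0],[0,[0.001,0,-0.06],0],[0,[0.001,0,-0.08],0],[0,[0.001,0,-0.09],0],[0,[0.001,0,-0.095],0],[0,[0.001,0,-0.097],0],[0,[0.001,0,-0.097],0],[0,[0.001,0,-0.097],0]]'
```

```text
t: 23.47
ee_pos: [601.0, 45.3, 171.1]
orientation: [-3.141, 0.002, -2.935]
wrist_force: [-0.9, -0.6, -2.6]
finger_gap: 14.9
gripper_force: 59.9
```

```bash
python3 -m crank '[[0,[0,0,-0.001],0],[0,[0,0,-0.002],0],[0,[0,0,-0.003],0],[0,[0,0,-0.004],0],[0,[0,0,-0.004],0],[0,[0,0,-0.004],0],[0,[0,0,-0.004],0],[0,[0,0,-0.004],0]]';python3 -m crank '[[0,[0,0,-0.001],0],[0,[0,0,-0.002],0],[0,[0,0,-0.003],0],[0,[0,0,-0.004],0],[0,[0,0,-0.004],0],[0,[0,0,-0.004],0],[0,[0,0,-0.004],0],[0,[0,0,-0.004],0]]'
```

```text
t: 24.13
ee_pos: [600.0, 45.4, 166.8]
orientation: [-3.142, -0.0, -2.935]
wrist_force: [0.2, 0.3, -3.2]
finger_gap: 14.8
gripper_force: 59.9
t: 24.8
ee_pos: [600.5, 45.4, 164.6]
orientation: [-3.141, 0.001, -2.935]
wrist_force: [-2.4, 1.1, 5.4]
finger_gap: 14.7
gripper_force: 61.0
```

```bash
python3 -m crank '[[0.185,[0,0,0.001],0],[0.188,[0,0,0.002],0],[0.19,[0,0,0.002],0],[0.195,[0,0,0.002],0],[0.2,[0,0,0.002],0],[0.22,[0,0,0.002],0],[0.24,[0,0,0.002],0],[0.26,[0,0,0.002],0]]'; python3 -c "
from h import *
b=grab('side','s9');a=grab('top','t9')
u=cv2.resize(np.hstack([a[150:280,200:330],cv2.resize(b[140:270,200:350],(190,130))]),None,fx=2.4,fy=2.4,interpolation=2)
cv2.imwrite('pics/c7.png',u[:,:,::-1]);print(u.shape)
hsv=cv2.cvtColor(b,cv2.COLOR_RGB2HSV);m=((hsv[...,0]<16)&(hsv[...,1]>100)&(hsv[...,2]>30)&(hsv[...,2]<130)).astype(np.uint8)
k=np.zeros_like(m);k[160:240,220:340]=m[160:240,220:340];k=cv2.morphologyEx(k,2,np.ones((2,2),np.uint8))
for c in cv2.findContours(k,0,2)[0]:
  if cv2.contourArea(c)>20: print(cv2.minAreaRect(c))
w=np.array([.9786,.206])
for L in (2,40,80):
  for gx in (46,140): # bar front/back dist from lip
    s=L+gx; A=-2+.913*s-.408*108; Z=15.3+.408*s+.913*108; print(L,gx,proj('side',[454.3+A*w[0],13.9+A*w[1],Z]),proj('top',[454.3+A*w[0],13.9+A*w[1],Z]),A,Z)
"
```

```text
t: 25.47
ee_pos: [600.1, 45.4, 165.1]
orientation: [3.142, 0.0, -2.935]
wrist_force: [0.2, -0.5, -0.1]
finger_gap: 22.4
gripper_force: 0.0
(312, 768, 3)
((286.3000183105469, 192.9000244140625), (22.807893753051758, 7.602630138397217), 26.56505012512207)
((269.5, 184.5), (9.0, 5.0), 90.0)
((271.7000427246094, 166.89999389648438), (3.7947328090667725, 13.28156566619873), 18.434947967529297)
((253.0, 166.0), (10.0, 4.0), 90.0)
2 46 [321.8 208.9] [251.5 257.6] -2.240000000000002 133.488
2 140 [288.1 192.9] [243.5 222. ] 83.58200000000002 171.83999999999997
40 46 [308.4 202.5] [248.3 243.6] 32.454 148.99200000000002
40 140 [274.1 186.3] [240.1 206.7] 118.27600000000001 187.344
80 46 [293.9 195.7] [244.9 228.3] 68.97400000000002 165.312
80 140 [259.2 179.2] [236.3 190. ] 154.79600000000002 203.664
```

View pics/c7.png

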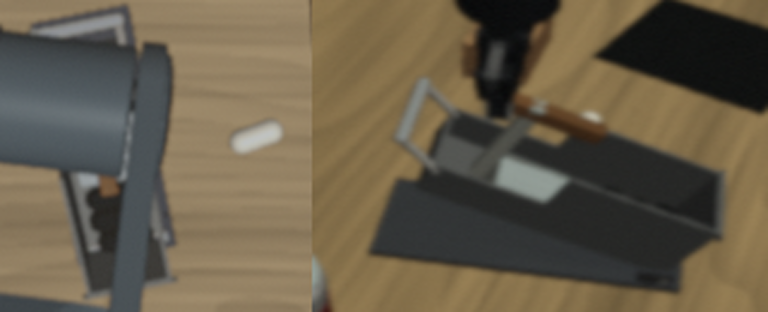

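The crop shows the scoop lying flush on the tilted floor behind the rollers, its bar's front end at about (296,196). The fingers are near the bar's rear end. I'll grasp behind the ferrule and push down the slope.

```bash
python3 -m crank '[[0.3,[-0.004,-0.001,-0.004],0],[0.3,[-0.011,-0.002,-0.01],0],[0.3,[-0.011,-0.002,-0.01],0],[0.3,[-0.011,-0.002,-0.01],0],[0,[-0.011,-0.002,-0.01],0],[0,[-0.011,-0.002,-0.01],0],[0,[-0.011,-0.002,-0.01],0],[0,[-0.011,-0.002,-0.01],0]]';python3 -m crank '[[0,[-0.005,-0.001,-0.0025],0],[0,[-0.01,-0.002,-0.005],0],[0,[-0.015,-0.003,-0.007],0],[0,[-0.02,-0.004,-0.0095],0],[0,[-0.025,-0.005,-0.012],0],[0,[-0.03,-0.006,-0.014],0],[0,[-0.035,-0.007,-0.016],0],[0,[-0.04,-0.008,-0.0185],0]]'
```

```text
t: 26.23
ee_pos: [591.3, 43.6, 157.3]
orientation: [-3.141, -0.0, -2.935]
wrist_force: [0.3, -1.0, -0.3]
finger_gap: 14.9
gripper_force: 59.7
t: 26.9
ee_pos: [560.0, 37.3, 143.1]
orientation: [-3.141, 0.003, -2.935]
wrist_force: [2.1, -0.2, 9.9]
finger_gap: 15.4
gripper_force: 60.9
```

```bash
python3 -m crank '[[0,[-0.004,-0.001,-0.0012],0],[0,[-0.008,-0.002,-0.003],0],[0,[-0.012,-0.0025,-0.005],0],[0,[-0.016,-0.0035,-0.0065],0],[0,[-0.02,-0.004,-0.0085],0],[0,[-0.024,-0.005,-0.01],0],[0,[-0.028,-0.006,-0.012],0],[0,[-0.028,-0.006,-0.012],0]]';python3 -c "
from h import *
a=grab('top','t10');b=grab('side','s10')"
```

```text
t: 27.57
ee_pos: [535.9, 32.5, 132.4]
orientation: [3.141, -0.001, -2.935]
wrist_force: [0.9, -1.5, 2.2]
finger_gap: 14.8
gripper_force: 60.0
```

```bash
cat >> h.py <<'E'
def brown(f,x0,y0,x1,y1):
    b=cv2.imread(f);hsv=cv2.cvtColor(b,cv2.COLOR_BGR2HSV);m=((hsv[...,0]<15)&(hsv[...,1]>115)&(hsv[...,2]>30)&(hsv[...,2]<125)).astype(np.uint8)
    k=np.zeros_like(m);k[y0:y1,x0:x1]=m[y0:y1,x0:x1]
    return [(np.round(r[0],1),np.round(r[1],1),round(r[2]),cv2.boundingRect(c)) for c in cv2.findContours(k,0,2)[0] if cv2.contourArea(c)>12 for r in [cv2.minAreaRect(c)]]
E
python3 -c "
from h import *
print(brown('pics/s9_raw.png',225,160,345,240));print(brown('pics/s10_raw.png',225,160,345,240))"
```

```text
[(array([285.1, 191.8]), array([22.4,  6.7]), 27, (274, 186, 22, 13)), (array([268.3, 182.9]), array([8.5, 3.6]), 81, (266, 179, 5, 9))]
[(array([308.2, 203. ]), array([21.1,  7. ]), 25, (298, 196, 21, 14))]
```

```bash
python3 -m crank '[[0,[-0.003,-0.0006,-0.0014],0],[0,[-0.006,-0.0012,-0.0028],0],[0,[-0.009,-0.0018,-0.004],0],[0,[-0.012,-0.0025,-0.0055],0],[0,[-0.0125,-0.0026,-0.0058],0],[0,[-0.0125,-0.0026,-0.0058],0],[0,[-0.0125,-0.0026,-0.0058],0],[0,[-0.0125,-0.0026,-0.0058],0]]'
```

```text
t: 28.33
ee_pos: [526.9, 30.4, 128.3]
orientation: [-3.141, 0.0, -2.935]
wrist_force: [1.5, -0.6, 5.9]
finger_gap: 15.4
gripper_force: 60.4
```

```bash
python3 -m crank '[[0,[-0.001,-0.0002,-0.0005],0],[0,[-0.002,-0.0004,-0.0009],0],[0,[-0.003,-0.0006,-0.0014],0],[0,[-0.004,-0.0008,-0.0018],0],[0,[-0.004,-0.0008,-0.0018],0],[0,[-0.004,-0.0008,-0.0018],0],[0,[-0.004,-0.0008,-0.0018],0],[0,[-0.004,-0.0008,-0.0018],0]]'; python3 -c "
from h import *
a=grab('top','t11');b=grab('side','s11')
print(brown('pics/s11_raw.png',225,160,345,240))
g=a.max(2)
for v in range(226,264,3): print(v,g[v,232:274:2])"
```

```text
t: 29.0
ee_pos: [524.3, 29.8, 127.1]
orientation: [-3.141, 0.001, -2.935]
wrist_force: [1.8, -0.5, 6.9]
finger_gap: 15.0
gripper_force: 60.5
[(array([312.4, 205.2]), array([21.7,  6.6]), 23, (302, 199, 22, 13))]
226 [66 66 65 64 63 63 61 59 58 57 57 56 54 53 51 50 48 47 52 47 52]
229 [73 71 70 71 69 68 68 67 67 66 66 64 63 61 60 60 60 58 48 51 62]
232 [78 78 77 78 76 76 74 74 73 72 72 71 69 69 68 68 67 65 47 61 68]
235 [84 83 83 82 81 79 79 79 78 80 78 79 77 75 76 75 75 69 49 70 74]
238 [87 86 86 85 85 84 84 84 84 83 82 81 81 80 79 80 79 69 48 73 75]
241 [92 90 91 91 89 89 88 88 88 86 86 85 85 85 85 84 84 65 51 74 75]
244 [100  99  98  97  95  95  93  93  92  90  90  90  89  90  89  89  85  54
  57  74  75]
247 [109 108 107 105 105 103 102 102 100  99  98  97  96  94  94  94  86  53
  62  75  75]
250 [113 114 114 113 113 112 112 111 110 110 107 107 105 104 104 103  86  48
  69  75  75]
253 [107 109 109 111 113 114 114 115 115 116 115 116 115 114 114 112  81  45
  72  73  74]
256 [ 99 101 101 102 103 103 106 106 107 110 111 112 114 114 116 113  69  51
  73  74  75]
259 [ 94  95  95  94  96  96  97  99  99 100 101 101 103 103 106  99  57  60
  76  74  75]
262 [92 93 93 92 92 94 93 93 94 95 95 95 96 97 97 83 44 63 75 75 74]
```

```bash
python3 -m crank '[[0.184,[0,0,0],0],[0.184,[0,0,0],0],[0.184,[0.0065,0.0014,0.0006],0],[0.184,[0.013,0.0027,0.0012],0],[0.184,[0.0196,0.0041,0.0017],0],[0.184,[0.0262,0.0055,0.0025],0],[0.184,[0.0329,0.0069,0.0029],0],[0.184,[0.0329,0.0069,0.0029],0]]'; python3 -c "
from h import *
a=grab('top','t12');b=grab('side','s12')
print(brown('pics/s12_raw.png',225,160,345,240))
for phi in (0,.1,.25,.42,.5):
  c,s=np.cos(phi),np.sin(phi);P=[]
  for gx in (46,140):
    x,z=gx-114,108; bx,bz=x*c+z*s+114,-x*s+z*c
    A=-2+.913*bx-.408*bz;Z=15.3+.408*bx+.913*bz
    P.append(proj('side',[454.3+.9786*A,13.9+.206*A,Z]))
  d=P[0]-P[1];print(phi,P,np.degrees(np.arctan2(d[1],d[0])).round(1))
"
```

```text
t: 29.77
ee_pos: [547.7, 35.2, 128.4]
orientation: [3.141, -0.006, -2.934]
wrist_force: [-2.0, -2.0, 6.0]
finger_gap: 15.9
gripper_force: 15.0
[(array([301.6, 199.2]), array([29.7,  7. ]), 18, (288, 192, 29, 14))]
0 [array([322.5, 209.3]), array([288.8, 193.3])] 25.4
0.1 [array([320., 206.]), array([284.3, 192.2])] 21.1
0.25 [array([315.3, 201.2]), array([277.4, 191.2])] 14.8
0.42 [array([308.7, 196.4]), array([269.7, 191. ])] 7.9
0.5 [array([305.3, 194.4]), array([266.1, 191.2])] 4.7
```

```bash
python3 -m crank '[[0.187,[0,0,-0.0012],0],[0.187,[0.004,0.0008,-0.0016],0],[0.187,[0.008,0.0017,-0.0018],0],[0.187,[0.012,0.0025,-0.002],0],[0.187,[0.016,0.0034,-0.0021],0],[0.187,[0.0203,0.0043,-0.0022],0],[0.187,[0.0203,0.0043,-0.0022],0],[0.187,[0.0203,0.0043,-0.0022],0]]'
cat >> h.py <<'E'
from scipy.optimize import least_squares
def pred(phi,d,gx):
    c,s=np.cos(phi),np.sin(phi);x,z=gx-114,108; bx,bz=x*c+z*s+114+d,-x*s+z*c
    A=-2+.913*bx-.408*bz;Z=15.3+.408*bx+.913*bz
    return proj('side',[454.3+.9786*A,13.9+.206*A,Z])
def pitch(n):
    grab('side',n)
    B=brown('pics/%s_raw.png'%n,225,150,345,240);c,w,a,bb=max(B,key=lambda q:max(q[1]))
    if w[0]<w[1]: a=a-90
    an=np.radians(a);F=c+max(w)/2*np.array([np.cos(an),np.sin(an)])
    A=(ctrl.state()['ee_pos'][0]-454.3)/.9786
    r=least_squares(lambda v:(pred(*v,46)-F),[.2,2]).x
    q=pred(*r,46)-pred(*r,140)
    print(B,F,'front-end fit phi,d',r.round(2),'angle says phi',(a,np.degrees(np.arctan2(q[1],q[0])).round(1)),'A',A.round(1))
E
python3 -c "
from h import *
pitch('s13')"
```

```text
t: 30.53
ee_pos: [565.6, 39.0, 126.4]
orientation: [3.141, -0.002, -2.935]
wrist_force: [-2.2, -0.3, -1.7]
finger_gap: 16.1
gripper_force: 2.6
[(array([298.4, 196.3]), array([22.5,  7.6]), 10, (287, 192, 23, 10))] [309.47908722 198.253542  ] front-end fit phi,d [0.2 2. ] angle says phi (10, np.float64(16.9)) A 113.6
```

```bash
python3 -m crank '[[0.186,[0.002,0.0004,-0.001],0],[0.186,[0.004,0.0008,-0.0022],0],[0.186,[0.006,0.0012,-0.0035],0],[0.186,[0.008,0.0016,-0.005],0],[0.186,[0.01,0.002,-0.0063],0],[0.186,[0.012,0.0025,-0.0077],0],[0.186,[0.012,0.0025,-0.0077],0],[0.186,[0.012,0.0025,-0.0077],0]]'; sed -i 's/return np.round(\[c/return np.array([c/; s/+c\[.cy.\]\],1)/+c["cy"]])/' h.py; python3 -c "
from h import *
pitch('s14')"
```

```text
t: 31.25
ee_pos: [577.8, 40.9, 122.2]
orientation: [-3.141, 0.004, -2.935]
wrist_force: [-0.7, -0.7, 4.3]
finger_gap: 15.9
gripper_force: 3.9
[(array([289.8, 194.4]), array([30. ,  6.7]), 7, (275, 191, 31, 9))] [304.68819227 196.22804015] front-end fit phi,d [ 0.25 29.7 ] angle says phi (7, np.float64(15.0)) A 126.1
```

```bash
python3 -m crank '[[0,[0,0,0],0],[0,[0,0,0],0],[0,[-0.003,-0.0006,-0.0013],0],[0,[-0.006,-0.0012,-0.0026],0],[0,[-0.009,-0.0018,-0.004],0],[0,[-0.012,-0.0025,-0.0053],0],[0,[-0.015,-0.003,-0.0065],0],[0,[-0.015,-0.003,-0.0065],0]]'; python3 -c "
from h import *
pitch('s15');a=grab('top','t15')"
```

```text
t: 31.97
ee_pos: [567.3, 38.2, 117.7]
orientation: [-3.139, 0.008, -2.935]
wrist_force: [1.6, -1.4, 6.6]
finger_gap: 15.4
gripper_force: 59.0
[(array([298.2, 196.8]), array([22.2,  6.9]), 7, (287, 193, 23, 9))] [309.21726228 198.15274971] front-end fit phi,d [ 0.26 15.45] angle says phi (7, np.float64(14.3)) A 115.6
```

```bash
cat >> h.py <<'E'
def binang(n):
    a=cv2.imread('pics/s8_raw.png');b=cv2.imread('pics/%s_raw.png'%n)
    # bright handle bar: left end corner patch
    t=a[190:215,226:246];r=cv2.matchTemplate(b[170:240,205:265],t,cv2.TM_CCOEFF_NORMED);_,v,_,l=cv2.minMaxLoc(r)
    return (v,np.array(l)+[205,170]-[226,190])
def hpix(th,l):
    A=-4+276.6*np.cos(.2187+th);Z=10+276.6*np.sin(.2187+th)
    return proj('side',[454.3+.9786*A-.206*l,13.9+.206*A+.9786*l,Z])
E
python3 -c "
from h import *
for n in('s9','s11','s12','s13','s14','s15'): print(n,binang(n))
for th in(.42,.38,.34,.3): print(th,hpix(th,35)-hpix(.42,35),hpix(th,38))
"
```

```text
s9 (0.9904378056526184, array([0, 0]))
s11 (0.9904571771621704, array([0, 0]))
s12 (0.9796979427337646, array([-1,  1]))
s13 (0.9795669317245483, array([-1,  1]))
s14 (0.9796045422554016, array([-1,  1]))
s15 (0.9832996129989624, array([-1,  1]))
0.42 [0. 0.] [229.67932498 195.26321552]
0.38 [-2.53887414  2.28726724] [227.13671762 197.54885106]
0.34 [-4.88627597  4.63243449] [224.78612761 199.8924188 ]
0.3 [-7.04205973  7.02946007] [222.62768582 202.2878742 ]
```

```bash
cat >> h.py <<'E'
def wpitch(n,grabit=True):
    if grabit: grab('side',n)
    b=cv2.imread('pics/%s_raw.png'%n);s=ctrl.state()['ee_pos'] if grabit else None
    hsv=cv2.cvtColor(b,cv2.COLOR_BGR2HSV);m=((hsv[...,0]<15)&(hsv[...,1]>115)&(hsv[...,2]>30)&(hsv[...,2]<125)).astype(np.uint8)
    k=np.zeros_like(m);k[120:240,225:400]=m[120:240,225:400]
    c=max(cv2.findContours(k,0,2)[0],key=cv2.contourArea)
    q=np.zeros_like(m);cv2.drawContours(q,[c],-1,1,-1);ys,xs=np.nonzero(q*m)
    l=cv2.fitLine(np.c_[xs,ys].astype(np.float32),cv2.DIST_L2,0,.01,.01).ravel()
    return np.degrees(np.arctan(l[1]/l[0])).round(1),cv2.boundingRect(c)
def imang(al,A,Z,u=(.9786,.206)):
    P=[proj('side',[454.3+.9786*A-u[0]*t*np.cos(al),13.9+.206*A-u[1]*t*np.cos(al),Z+t*np.sin(al)]) for t in(0,60)]
    d=P[1]-P[0];return np.degrees(np.arctan(d[1]/d[0])).round(1)
E
python3 -c "
from h import *
for n in('s9','s10','s11','s12','s13','s14','s15'): print(n,wpitch(n,False))
for al in(-.42,-.3,-.2,-.1,0,.1): print(al,imang(al,100,160))
g=cv2.imread('pics/t15_raw.png').max(2)
for v in range(214,276,4): print(v,g[v,228:280:2])
"
```

```text
s9 (np.float32(25.7), (274, 186, 22, 13))
s10 (np.float32(24.3), (298, 196, 21, 14))
s11 (np.float32(21.8), (302, 199, 22, 13))
s12 (np.float32(16.2), (288, 192, 29, 14))
s13 (np.float32(9.4), (287, 192, 23, 10))
s14 (np.float32(5.1), (275, 191, 31, 9))
s15 (np.float32(6.2), (287, 193, 23, 9))
-0.42 25.2
-0.3 20.2
-0.2 16.1
-0.1 12.0
0 8.0
0.1 4.0
214 [100  98  98  98  96  96  95  95  94  93  93  93  93  93  91  87  59  66
  79  79  79  79  75  69 127 143]
218 [111 111 111 109 108 108 107 106 105 103 103 102 101 100 100  97  80  74
  79  78  79  79  75  82 143 148]
222 [113 114 116 116 117 117 117 117 117 117 117 116 115 115 112 101  82  74
  78  79  78  79  76 101 143 144]
226 [103 104 105 106 108 108 109 110 112 112 113 114 115 117 115 117  74  78
  78  78  79  78  67 128 151 150]
230 [ 96  97  98  96  97  97  99  98  99  99 101 102 103 103 100  83  70  78
  78  79  78  77  72 132 145 144]
234 [ 92  92  93  94  93  94  93  94  95  94  95  95  96  95  85  49  74  78
  79  78  78  74  99 146 147 148]
238 [ 84  85  84  86  87  87  88  88  89  90  90  90  90  90  69  52  76  79
  80  7
[... 325 characters left out ...]

  78  78  81  89  86 129 137 137]
254 [145 139 105  61  72 123 156 149 104  73  53  42  38  36  51  76  79  79
  79  77  98 133 139 139 140 140]
258 [144 137 112  86  49  73 134  73  39  39  42  40  43  40  63  78  78  78
  79  75  91 133 145 146 146 146]
262 [139 141 139 114  63  57 109  91  42  41  44  41  43  44  69  79  79  79
  77  72  72 120 136 138 138 137]
266 [139 139 140 131  90  56  57  56  58  58  57  58  56  50  74  78  77  78
  78  85 102 111 111 135 144 144]
270 [147 147 148 146 116  71  72  79  89  97 102 111 110  64  78  78  78  78
  77 109 144 145 145 145 145 145]
274 [150 150 152 139 131 141 145 148 142 143 145 146 128  65  77  78  78  79
  77 133 154 154 154 155 155 156]
```

```bash
python3 -c "
from h import *
for v in (244,248,252,254,259,264,266,272):
  for Z in (45,58,70):
    p=onz('top',250,v,Z);print(v,Z,((p[:2]-[454.3,13.9])@[.9786,.206]).round(1),((p[:2]-[454.3,13.9])@[-.206,.9786]).round(1),end=' | ')
  print()
im=cv2.imread('pics/t15_raw.png')
for v in (246,250,254,258,262,266): print(v,[tuple(int(c) for c in im[v,u]) for u in range(234,260,4)])
"
```

```text
244 45 17.6 1.3 | 244 58 19.3 0.7 | 244 70 20.8 0.2 | 
248 45 7.7 3.3 | 248 58 9.6 2.7 | 248 70 11.2 2.0 | 
252 45 -2.1 5.2 | 252 58 -0.1 4.6 | 252 70 1.6 3.9 | 
254 45 -7.0 6.3 | 254 58 -5.1 5.6 | 254 70 -3.1 5.0 | 
259 45 -19.3 8.7 | 259 58 -17.1 8.0 | 259 70 -15.2 7.4 | 
264 45 -31.6 11.1 | 264 58 -29.3 10.5 | 264 70 -27.2 9.7 | 
266 45 -36.5 12.2 | 266 58 -34.1 11.4 | 266 70 -32.0 10.7 | 
272 45 -51.3 15.1 | 272 58 -48.7 14.2 | 272 70 -46.3 13.5 | 
246 [(63, 65, 66), (154, 152, 147), (156, 154, 149), (112, 120, 128), (135, 136, 133), (146, 143, 138), (70, 67, 62)]
250 [(45, 48, 49), (145, 143, 139), (156, 154, 148), (157, 155, 150), (159, 157, 151), (153, 151, 145), (73, 70, 64)]
254 [(59, 60, 61), (123, 123, 120), (149, 146, 141), (73, 73, 71), (38, 41, 42), (30, 34, 36), (76, 72, 66)]
258 [(84, 85, 86), (72, 73, 72), (72, 73, 71), (36, 38, 39), (37, 39, 40), (38, 40, 40), (78, 75, 70)]
262 [(99, 109, 114), (53, 55, 57), (91, 91, 88), (36, 39, 41), (37, 40, 41), (41, 44, 44), (79, 75, 69)]
266 [(99, 118, 131), (53, 55, 56), (52, 55, 56), (53, 57, 58), (53, 56, 58), (50, 50, 50), (78, 74, 68)]
```

```bash
cat >> h.py <<'E'
def topscan(n,cols=(246,250,254)):
    g=grab('top',n).max(2)
    for v in range(240,272,2): print(v,g[v,list(range(236,262,3))])
E
python3 -m crank '[[0,[-0.002,-0.0004,-0.0006],0],[0,[-0.004,-0.0008,-0.0012],0],[0,[-0.006,-0.0013,-0.0018],0],[0,[-0.008,-0.0017,-0.0025],0],[0,[-0.0086,-0.0018,-0.0027],0],[0,[-0.0086,-0.0018,-0.0027],0],[0,[-0.0086,-0.0018,-0.0027],0],[0,[-0.0086,-0.0018,-0.0027],0]]'; python3 -c "
from h import *
print(wpitch('s16'));topscan('t16');print(binang('s16'))"
```

```text
t: 32.73
ee_pos: [566.6, 37.4, 117.5]
orientation: [-3.138, 0.021, -2.937]
wrist_force: [9.1, 3.3, 9.3]
finger_gap: 15.3
gripper_force: 59.7
(np.float32(5.9), (289, 193, 22, 9))
240 [90 90 91 91 92 92 94 79 64]
242 [ 84  86  86  88  88  88  90 100  69]
244 [78 80 81 84 84 85 86 95 72]
246 [83 96 86 77 78 80 81 66 73]
248 [104 151 137  90  54  64  68  42  75]
250 [ 96 153 110  48  37  41  44  41  78]
252 [ 85 150  59  39  41  41  40  46  77]
254 [ 71 137  46  41  42  41  40  47  78]
256 [ 46 122  63  35  39  40  47  51  79]
258 [ 48 112 120  66  83 107 134  64  79]
260 [ 52  96 156 143 146 141 124  62  79]
262 [ 62  74 130 118  92  72  58  63  78]
264 [73 58 64 56 55 57 56 66 79]
266 [88 56 57 58 57 56 52 71 77]
268 [101  55  57  57  63  74  65  73  77]
270 [116  68  79  94 102 115  86  74  77]
(0.983316957950592, array([-1,  1]))
```

```bash
python3 -m crank '[[0,[0.004,0.0009,-0.0015],0],[0,[0.005,0.001,-0.002],0],[0.182,[0.006,0.0012,-0.0025],0],[0.182,[0.008,0.0017,-0.003],0],[0.182,[0.011,0.0023,-0.0036],0],[0.182,[0.015,0.003,-0.0042],0],[0.182,[0.019,0.004,-0.0048],0],[0,[0.021,0.0044,-0.0052],0]]'; python3 -c "
from h import *
print(wpitch('s17'));topscan('t17');print(binang('s17'))"
```

```text
t: 33.5
ee_pos: [574.3, 40.0, 111.1]
orientation: [-3.14, 0.0, -2.934]
wrist_force: [-3.9, -1.6, 10.4]
finger_gap: 15.2
gripper_force: 59.1
(np.float32(5.2), (285, 193, 22, 9))
240 [100  40  39 116 114  86  36  75  80]
242 [130 104  50 106  90  64  40  77  80]
244 [129 148  54  53  42  40  42  78  79]
246 [121 119  38  40  41  42  46  79  78]
248 [109 109  38  42  41  42  47  78  79]
250 [ 99 135  40  36  39  49  54  77  77]
252 [ 88 145 103  88 106 137  92  80  77]
254 [ 70 139 155 156 157 161  92  78  79]
256 [ 47 128 158 159 159 160  86  79  78]
258 [ 49 111 158 160 159 159  79  79  79]
260 [ 54  96 157 155 137 118  72  78  78]
262 [ 63  68 109  84  65  53  74  78  79]
264 [78 51 55 52 53 52 75 78 78]
266 [91 53 53 54 57 58 77 77 78]
268 [103  59  70  82  99  86  77  78  79]
270 [110 101 112 117 126 100  78  78  79]
(0.8869554400444031, array([-3,  3]))
```

```bash
python3 -m crank '[[0,[0,0,0.001],0],[0,[0,0,0.003],0],[0,[0,0,0.006],0],[0,[0,0,0.01],0],[0,[0,0,0.014],0],[0,[0,0,0.018],0],[0,[0,0,0.022],0],[0,[0,0,0.025],0]]'; python3 -c "
from h import *
print(wpitch('s18'));topscan('t18');print(binang('s18'))
for al in(-.1,0,.1): print(al,imang(al,100,175))"
```

```text
t: 34.27
ee_pos: [574.0, 40.6, 129.9]
orientation: [-3.142, 0.001, -2.935]
wrist_force: [1.1, 0.1, -2.3]
finger_gap: 15.2
gripper_force: 58.4
(np.float32(1.8), (285, 189, 22, 7))
240 [ 73  38  61 103  97  64  41  76  80]
242 [132  85  49 117 110  64  36  79  81]
244 [148 128  38  87  68  44  41  79  80]
246 [137  82  38  39  39  40  47  79  80]
248 [123  68  40  41  41  42  46  80  80]
250 [111  89  38  40  39  44  52  80  80]
252 [ 97 138  70  70  98 130  89  80  80]
254 [ 75 154 146 147 157 160  92  80  80]
256 [ 50 151 158 159 158 160  83  81  80]
258 [ 48 145 158 159 159 159  79  80  80]
260 [ 52 138 158 155 144 125  73  80  78]
262 [ 63 103 120  93  71  57  75  79  81]
264 [80 56 56 54 55 52 78 79 80]
266 [91 53 55 57 59 59 77 79 81]
268 [103  59  69  83  99  84  78  79  80]
270 [110  99 111 117 126  99  80  80  80]
(0.8828985691070557, array([-3,  4]))
-0.1 12.0
0 7.9
0.1 3.8
```

```bash
python3 -m crank '[[0,[0,0,0.006],0],[0,[0,0,0.014],0],[0,[0,0,0.026],0],[0,[0,0,0.042],0],[0,[0,0,0.058],0],[0,[0,0,0.074],0],[0,[0,0,0.086],0],[0,[0,0,0.092],0]]'; python3 -c "
from h import *
print(wpitch('s19'));topscan('t19');print(ctrl.state()['ee_pos'])"
```

```text
t: 35.03
ee_pos: [574.7, 40.4, 205.4]
orientation: [-3.14, 0.003, -2.935]
wrist_force: [0.2, -0.2, -3.2]
finger_gap: 15.3
gripper_force: 58.6
(np.float32(2.2), (288, 163, 25, 9))
240 [85 86 88 88 88 91 65 73 87]
242 [82 84 85 84 86 88 58 77 87]
244 [74 76 79 79 82 81 50 83 88]
246 [105  71  69  71  74  75  44  83  86]
248 [150  77  76  96  58  52  43  84  87]
250 [140  41  44  54  43  41  46  86  87]
252 [123  38  40  40  40  42  48  87  86]
254 [122  39  41  42  41  42  50  87  87]
256 [138  63  39  42  56  82  65  86  87]
258 [138 136 101 114 139 153  85  86  87]
260 [126 156 155 156 159 159  83  86  87]
262 [111 156 157 158 158 156  79  87  86]
264 [104 156 158 158 159 152  80  87  87]
266 [100 156 153 143 126 104  80  86  86]
268 [104 117  97  90  97  95  80  86  87]
270 [109  99 111 116 125 111  82  86  87]
[574.45759963  40.44585573 204.57420228]
```

```bash
python3 -m crank '[[0,[0,0.003,0.002],0],[0,[0,0.009,0.004],0],[0,[0,0.018,0.006],0],[0,[0,0.03,0.008],0],[0,[0,0.044,0.01],-0.01],[0,[0,0.06,0.01],-0.025],[0,[0,0.076,0.01],-0.045],[0,[0,0.092,0.01],-0.065]]'; python3 -m crank '[[0,[0,0.016,0],-0.02],[0,[0,0.034,0],-0.04],[0,[0,0.052,0],-0.06],[0,[0,0.07,0],-0.08],[0,[0,0.088,0],-0.1],[0,[0,0.106,0],-0.12],[0,[0,0.124,0],-0.14],[0,[0,0.14,0],-0.16]]';python3 -m crank '[[0,[0,0.016,0],-0.02],[0,[0.001,0.032,0],-0.035],[0,[0.0015,0.048,0],-0.05],[0,[0.002,0.062,0],-0.06],[0,[0.002,0.074,0],-0.068],[0,[0.002,0.082,0],-0.068],[0,[0.002,0.087,0],-0.068],[0,[0.002,0.089,0],-0.068]]'; python3 -c "
from h import *
a=grab('top','t20');b=grab('side','s20');print(ctrl.state()['ee_pos'],ctrl.state()['orientation'])
u=np.hstack([cv2.resize(a[160:290,90:260],(400,306),interpolation=2),cv2.resize(b[200:384,190:400],(400,306),interpolation=2)])
cv2.imwrite('pics/c8.png',u[:,:,::-1])"
```

```text
t: 35.8
ee_pos: [573.4, 115.7, 211.0]
orientation: [3.141, -0.001, -3.033]
wrist_force: [0.7, 0.6, -3.1]
finger_gap: 14.9
gripper_force: 58.5
t: 36.47
ee_pos: [573.0, 228.0, 210.8]
orientation: [-3.141, -0.001, 3.01]
wrist_force: [-0.3, -0.2, -2.5]
finger_gap: 14.9
gripper_force: 58.5
t: 37.13
ee_pos: [574.9, 298.2, 210.9]
orientation: [-3.141, -0.0, 2.91]
wrist_force: [-0.5, -0.3, -2.9]
finger_gap: 15.1
gripper_force: 58.5
[575.0946672  297.4373652  211.02567108] [-3.14108970e+00 -2.58539608e-04  2.90947216e+00]
```

View pics/c8.png

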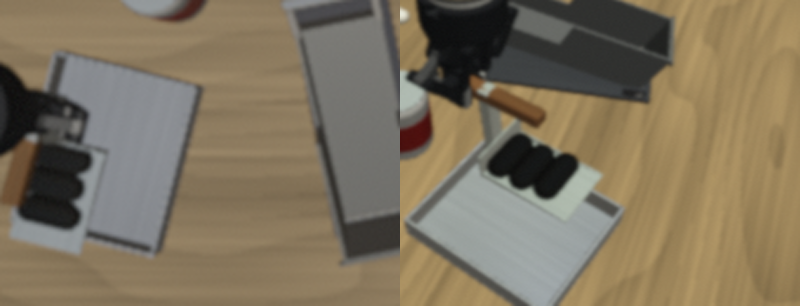

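The last picture shows all three rollers on the pan against its back wall, above the tray. In the top crop the lip corners are at (10,237) and (80,250), and in the side crop they are at (565,220) and (602,175). I'll triangulate the lip and the tray end wall.

```bash
python3 -c "
from h import *
T=lambda x,y:(90+x/2.353,160+y/2.353); S=lambda x,y:(190+(x-400)/1.905,200+y/1.663)
l1=tri(T(10,237),S(565,220));l2=tri(T(80,250),S(602,175));print('lip',l1,l2,np.linalg.norm(l1[0]-l2[0]))
print('back right', tri(T(106,152),S(520,122)))
# tray -x end inner top edge: corners in top crop (158,253) right
print('trayR -x outer', onz('top',*T(158,254),40),'tray +x R',onz('top',*T(202,88),40),'trayL+x',onz('top',*T(57,50),40), 'side cam corners', onz('side',*S(623,208),40),onz('side',*S(545,306),40))
t=np.array([.9725,-.233]);lip=(l1[0]+l2[0])/2
print('lip',lip,'dist to wall',(lip[:2]-[426.5,333.7])@t,'lat',(lip[:2]-[426.5,333.7])@[.233,.9725])
e=ctrl.state()['ee_pos'];print('tool-lip along',(e[:2]-lip[:2])@t,'ee z - lip z',e[2]-lip[2])
"
```

```text
lip (array([446.7, 361.2, 161.2]), np.float64(0.9)) (array([432.7, 296.1, 157. ]), np.float64(2.7)) 66.72068644730805
back right (array([528.7, 269.7, 169.4]), np.float64(2.0))
trayR -x outer [407.7 253.2  40. ] tray +x R [586.6 208.5  40. ] trayL+x [626.  365.7  40. ] side cam corners [404.2 265.4  40. ] [443.2 409.5  40. ]
lip [439.7  328.65 159.1 ] dist to wall 14.013649999999991 lat -1.8355250000000134
tool-lip along 138.9438577627651 ee z - lip z 51.9256710766345
```

```bash
python3 -m crank '[[0,[0,0,-0.003],0],[0,[0,0,-0.009],0],[0,[0,0,-0.018],0],[0,[0,0,-0.03],0],[0,[0,0,-0.043],0],[0,[0,0,-0.056],0],[0,[0,0,-0.069],0],[0,[0,0,-0.082],0]]'; python3 -m crank '[[0,[0,0,-0.013],0],[0,[0,0,-0.026],0],[0,[0,0,-0.039],0],[0,[0,0,-0.052],0],[0,[0,0,-0.065],0],[0,[0,0,-0.076],0],[0,[0,0,-0.084],0],[0,[0,0,-0.088],0]]'
```

```text
t: 37.9
ee_pos: [575.0, 297.1, 144.0]
orientation: [-3.141, -0.001, 2.909]
wrist_force: [0.6, 0.9, -4.5]
finger_gap: 15.1
gripper_force: 58.6
t: 38.57
ee_pos: [574.7, 297.1, 73.9]
orientation: [-3.141, -0.002, 2.909]
wrist_force: [0.2, -0.7, -2.8]
finger_gap: 15.0
gripper_force: 58.5
```

```bash
python3 -m crank '[[0,[-0.004,0.001,0],0],[0,[-0.009,0.0022,0],0],[0,[-0.014,0.0034,0],0],[0,[-0.017,0.0041,0],0],[0.18,[-0.02,0.0048,0.0025],0],[0.18,[-0.023,0.0056,0.0055],0],[0.18,[-0.0265,0.0064,0.0085],0],[0.18,[-0.0299,0.0072,0.0116],0]]'; python3 -m crank '[[0.18,[-0.0035,0.0008,0.0026],0],[0.18,[-0.007,0.0017,0.0052],0],[0.18,[-0.0105,0.0025,0.0078],0],[0.18,[-0.014,0.0033,0.0104],0],[0.18,[-0.014,0.0033,0.0104],0],[0.18,[-0.014,0.0033,0.0104],0],[0.18,[-0.014,0.0033,0.0104],0],[0.18,[-0.014,0.0033,0.0104],0]]'; python3 -c "
from h import *
a=grab('top','t21');b=grab('side','s21')
g=b.max(2)
k=((g<52)*255).astype(np.uint8);q=np.zeros_like(k);q[255:360,215:310]=k[255:360,215:310]
for c in cv2.findContours(q,0,2)[0]:
  if cv2.contourArea(c)>40: r=cv2.minAreaRect(c);print(np.round(r[0]),np.round(r[1]),onz('side',*r[0],30))
print(brown('pics/s21_raw.png',210,200,330,330))"
```

```text
t: 39.23
ee_pos: [553.4, 303.1, 85.9]
orientation: [3.14, 0.005, 2.909]
wrist_force: [4.4, -2.3, -0.9]
finger_gap: 15.5
gripper_force: 35.2
t: 39.9
ee_pos: [540.1, 305.9, 92.6]
orientation: [3.141, -0.0, 2.909]
wrist_force: [5.0, 0.0, -0.8]
finger_gap: 15.6
gripper_force: 35.1
[271. 342.] [36. 27.] [463.6 324.2  30. ]
[242. 280.] [51. 43.] [576.8 213.   30. ]
[(array([264.9, 311.4]), array([28. ,  8.5]), 36, (252, 301, 26, 22)), (array([245.2, 296.1]), array([5.8, 8.9]), 27, (243, 292, 7, 10))]
```

```bash
python3 -m crank '[[0.18,[-0.004,0.001,0.001],0],[0.18,[-0.008,0.002,0.002],0],[0.18,[-0.012,0.003,0.0035],0],[0.18,[-0.0153,0.0037,0.005],0],[0,[-0.0153,0.0037,0.005],0],[0,[-0.0153,0.0037,0.005],0],[0,[-0.0153,0.0037,0.005],0],[0,[-0.0153,0.0037,0.005],0]]'; python3 -m crank '[[0,[0.003,-0.0007,0.001],0],[0,[0.009,-0.0022,0.0025],0],[0,[0.017,-0.0041,0.0045],0],[0,[0.026,-0.0062,0.007],0],[0,[0.036,-0.0086,0.0095],0],[0,[0.046,-0.011,0.012],0],[0,[0.056,-0.0134,0.0145],0],[0,[0.066,-0.0158,0.017],0]]'; python3 -m crank '[[0,[0.01,-0.0024,0.003],0],[0,[0.02,-0.0048,0.006],0],[0,[0.03,-0.0072,0.0095],0],[0,[0.04,-0.0096,0.013],0],[0,[0.05,-0.012,0.018],0],[0,[0.055,-0.013,0.024],0],[0,[0.06,-0.0143,0.03],0],[0,[0.06,-0.0143,0.035],0]]'; python3 -c "
from h import *
a=grab('top','t22');b=grab('side','s22');print(ctrl.state()['ee_pos'])
for n,i,x0,y0,x1,y1,z in(('side',b,190,250,320,384,17),('top',a,90,180,180,280,17)):
  g=i.max(2);q=np.zeros_like(g);q[y0:y1,x0:x1]=(g[y0:y1,x0:x1]<52)*255
  for c in cv2.findContours(q,0,2)[0]:
    if cv2.contourArea(c)>40:
      r=cv2.minAreaRect(c);p=onz(n,*r[0],z);print(n,np.round(r[0]),np.round(r[1]),p,((p[:2]-[427.4,333])@[.9725,-.233]).round(1),((p[:2]-[427.4,333])@[.233,.9725]).round(1))"
```

```text
t: 40.67
ee_pos: [527.1, 308.5, 96.4]
orientation: [-3.141, -0.002, 2.909]
wrist_force: [1.4, -1.4, -1.8]
finger_gap: 15.4
gripper_force: 59.8
t: 41.33
ee_pos: [581.9, 295.7, 110.8]
orientation: [3.141, 0.0, 2.908]
wrist_force: [-0.8, 0.7, -2.9]
finger_gap: 15.4
gripper_force: 59.8
t: 42.0
ee_pos: [629.9, 284.4, 139.1]
orientation: [3.141, 0.001, 2.908]
wrist_force: [1.0, -0.3, -2.5]
finger_gap: 15.0
gripper_force: 59.9
[629.207892   284.80419451 139.56753581]
side [275. 349.] [22. 27.] [452.  330.2  17. ] 24.6 3.0
side [246. 331.] [10. 25.] [522.8 316.5  17. ] 96.6 6.2
side [199. 256.] [18. 24.] [709.6 182.   17. ] 309.6 -81.1
top [131. 249.] [20. 20.] [450.1 327.9  17. ] 23.3 0.3
top [110. 226.] [93. 41.] [509.1 382.   17. ] 68.0 66.7
```

```bash
python3 -m crank '[[0,[0,0,0.01],0],[0,[0,0,0.03],0],[0,[0,0,0.06],0],[0,[0,0,0.1],0],[0,[0,0,0.14],0],[0,[0,0,0.18],0],[0,[0,0,0.2],0],[0,[0,0,0.2],0]]'
cat > rc.py <<'E'
from h import *
import sys
k=sys.argv[1]
a=grab('top','t'+k);b=grab('side','s'+k);print(ctrl.state()['ee_pos'])
for n,i,x0,y0,x1,y1,z in(('side',b,190,270,320,384,17),('top',a,90,180,180,280,17)):
  g=i.max(2);q=np.zeros_like(g);q[y0:y1,x0:x1]=(g[y0:y1,x0:x1]<52)*255
  for c in cv2.findContours(q,0,2)[0]:
    if cv2.contourArea(c)>25:
      r=cv2.minAreaRect(c);p=onz(n,*r[0],z);print(n,np.round(r[0]),np.round(r[1]),p,((p[:2]-[427.4,333])@[.9725,-.233]).round(1),((p[:2]-[427.4,333])@[.233,.9725]).round(1))
E
python3 rc.py 23
```

```text
t: 42.77
ee_pos: [630.8, 285.6, 304.8]
orientation: [3.136, 0.01, 2.909]
wrist_force: [0.8, 0.2, -0.6]
finger_gap: 15.4
gripper_force: 60.0
[628.07841361 284.67778561 298.62175453]
side [275. 349.] [22. 27.] [452.1 330.1  17. ] 24.7 2.9
side [247. 330.] [10. 25.] [522.7 315.9  17. ] 96.7 5.6
top [131. 250.] [20. 20.] [450.  327.9  17. ] 23.2 0.3
top [137. 221.] [20.  7.] [524.4 312.3  17. ] 99.2 2.5
```

All three rollers are at rest in the tray: a pair about 24 mm from the end wall and one about 97 mm from it, agreeing in both views. Now back to the mat.

```bash
python3 -m crank '[[0,[-0.005,-0.03,0],0],[0,[-0.01,-0.08,0],0],[0,[-0.015,-0.13,0],0],[0,[-0.02,-0.18,0],0],[0,[-0.025,-0.23,0],0],[0,[-0.035,-0.28,0],0],[0,[-0.04,-0.33,0],0],[0,[-0.05,-0.38,0],0]]'; python3 -m crank '[[0,[-0.005,-0.05,0],0],[0,[-0.01,-0.1,0],0],[0,[-0.015,-0.15,0],0],[0,[-0.02,-0.2,0],0],[0,[-0.025,-0.25,0],0],[0,[-0.03,-0.3,0],0],[0,[-0.04,-0.35,0],0],[0,[-0.05,-0.4,0],0]]'; python3 -m crank '[[0,[0,-0.015,0],0],[0,[0,-0.015,0],0],[0,[0,-0.015,0],0],[0,[0,-0.015,-0.04],0],[0,[0,-0.015,-0.08],0],[0,[0,-0.015,-0.12],0],[0,[0,-0.015,-0.15],0],[0,[0,-0.015,-0.15],0]]'
```

```text
t: 43.53
ee_pos: [586.8, -20.7, 295.5]
orientation: [3.141, -0.005, 2.909]
wrist_force: [0.7, -1.5, -1.9]
finger_gap: 15.1
gripper_force: 59.9
t: 44.2
ee_pos: [546.9, -340.0, 295.1]
orientation: [3.138, -0.005, 2.909]
wrist_force: [0.7, -0.3, -3.2]
finger_gap: 15.6
gripper_force: 59.9
t: 44.87
ee_pos: [545.2, -345.3, 171.4]
orientation: [3.133, -0.014, 2.911]
wrist_force: [-1.1, 1.3, -2.8]
finger_gap: 15.1
gripper_force: 59.9
```

```bash
python3 -m crank '[[0,[0.003,-0.004,-0.03],0],[0,[0.005,-0.007,-0.055],0],[0,[0.005,-0.007,-0.075],0],[0,[0.005,-0.007,-0.088],0],[0,[0.005,-0.007,-0.093],0],[0,[0.005,-0.007,-0.096],0],[0,[0.005,-0.007,-0.096],0],[0,[0.005,-0.007,-0.096],0]]'; python3 -c "
from h import *
b=grab('side','s25');a=grab('top','t25');print(brown('pics/s25_raw.png',280,80,400,160))"
```

```text
t: 45.53
ee_pos: [553.5, -357.3, 102.9]
orientation: [-3.141, 0.002, 2.909]
wrist_force: [0.5, -0.8, -3.1]
finger_gap: 15.2
gripper_force: 59.9
[(array([335. , 123.7]), array([21. ,  4.3]), 29, (325, 120, 20, 11)), (array([301.5,  84. ]), array([ 8., 31.]), 90, (286, 80, 32, 9))]
```

```bash
python3 -m crank '[[0,[0,0,-0.006],0],[0,[0,0,-0.012],0],[0.18,[0,0,-0.0135],0],[0.18,[0.004,-0.001,-0.0165],0],[0.18,[0.008,-0.002,-0.02],0],[0.18,[0.012,-0.003,-0.0235],0],[0.18,[0.016,-0.004,-0.027],0],[0.18,[0.02,-0.005,-0.031],0]]'; python3 -m crank '[[0.18,[0.003,-0.0007,-0.003],0],[0.18,[0.006,-0.0014,-0.006],0],[0.18,[0.009,-0.002,-0.009],0],[0.18,[0.009,-0.002,-0.01],0],[0.18,[0.009,-0.002,-0.01],0],[0.18,[0.009,-0.002,-0.01],0],[0.18,[0.009,-0.002,-0.01],0],[0.18,[0.009,-0.002,-0.01],0]]'
```

```text
t: 46.3
ee_pos: [568.7, -360.9, 76.6]
orientation: [3.141, -0.001, 2.909]
wrist_force: [-1.4, 1.1, 0.1]
finger_gap: 15.5
gripper_force: 35.4
t: 46.97
ee_pos: [576.3, -362.8, 69.1]
orientation: [-3.141, 0.001, 2.909]
wrist_force: [0.5, 0.6, 1.4]
finger_gap: 16.0
gripper_force: 35.4
```

```bash
python3 -m crank '[[0.19,[0,0,0],0],[0.2,[0,0,0],0],[0.3,[0,0,0],0],[0.4,[0,0,0],0],[0.4,[0,0,0],0],[0.4,[0,0,0.04],0],[0.4,[0,0,0.08],0],[0.4,[0,0,0.12],0]]'; python3 -m crank '[[0.5,[0,0,0.05],-0.07],[0.5,[0,0,0.1],-0.14],[0.5,[0,0.02,0.13],-0.21],[0.5,[0.01,0.06,0.13],-0.28],[0.5,[0.02,0.1,0.13],-0.35],[0.5,[0.03,0.14,0.13],-0.42],[0.5,[0.04,0.18,0.13],-0.49],[0.5,[0.05,0.22,0.13],-0.56]]'; python3 -c "
from h import *
b=grab('side','s26');a=grab('top','t26');print(ctrl.state()['ee_pos'],binang('s26'),proj('side',[576.3-36*.973*0,-362.8,112]))
for al in (-.15,0,.15):
  F=proj('side',[576.3-83*.973*np.cos(al),-362.8+83*.23*np.cos(al),112+83*np.sin(al)]);B=proj('side',[576.3+11*.973,-362.8-11*.23,112]);d=F-B;print(al,F,B,np.degrees(np.arctan(d[1]/d[0])))
print(brown('pics/s26_raw.png',310,90,380,160),wpitch('s26',False))
g=a.copy();hsv=cv2.cvtColor(a,cv2.COLOR_RGB2HSV)
q=np.zeros(g.shape[:2],np.uint8);q[190:285,340:435]=(a.min(2)[190:285,340:435]>110)*255
for c in cv2.findContours(q,0,2)[0]:
  if cv2.contourArea(c)>60:
    r=cv2.minAreaRect(c);print(r,onz('top',*r[0],6))
"
```

```text
t: 47.63
ee_pos: [575.5, -362.3, 165.1]
orientation: [3.141, -0.002, 2.909]
wrist_force: [1.2, 0.8, 1.1]
finger_gap: 34.4
gripper_force: 0.0
t: 48.3
ee_pos: [616.1, -185.3, 269.1]
orientation: [3.141, 0.0, 2.063]
wrist_force: [-0.1, 0.5, -0.7]
finger_gap: 42.8
gripper_force: 0.0
[ 616.61446351 -181.22568281  269.03159644] (0.8838015198707581, array([-3,  4])) [313.21839116 123.07267029]
-0.15 [335.56974673 135.34772529] [310.22677698 121.89672146] 27.95752017206924
0 [336.52040717 132.23226669] [310.22677698 121.89672146] 21.458882126750154
0.15 [336.94310059 128.85759934] [310.22677698 121.89672146] 14.603608581172073
[(array([327.3, 129.1]), array([15.2,  3.8]), 18, (320, 125, 15, 9)), (array([313.2, 123.6]), array([5.4, 3.6]), 27, (311, 121, 5, 6))] (np.float32(19.6), (320, 125, 15, 9))
((390.2353210449219, 231.058837890625), (26.19384765625, 38.80569839477539), 14.03624439239502) [ 503.8 -347.8    6. ]
```

The scoop lies flat on the mat: the pan reads 101 x 68 mm and is about 11 mm from the mat's centre. The bin sagged to about 0.36, so I'll push it back to its stop.

```bash
python3 -m crank '[[0.5,[0.01,0.045,0],-0.07],[0.5,[0.02,0.09,0],-0.14],[0.5,[0.03,0.135,0],-0.185],[0.5,[0.04,0.18,0],-0.185],[0.5,[0.05,0.22,0],-0.185],[0.5,[0.06,0.26,0],-0.185],[0.5,[0.07,0.3,0],-0.185],[0.5,[0.0736,0.302,0],-0.185]]'; python3 -m crank '[[0.5,[0,0,0],0],[0.5,[0,0,0],0],[0.5,[0,0,-0.02],0],[0.5,[0,0,-0.04],0],[0.5,[0,0,-0.06],0],[0.5,[0,0,-0.08],0],[0.5,[0,0,-0.1],0],[0.5,[0,0,-0.1],0]]'
```

```text
t: 49.07
ee_pos: [675.4, 60.6, 268.8]
orientation: [3.14, -0.003, 1.798]
wrist_force: [-0.5, -1.3, 0.4]
finger_gap: 43.1
gripper_force: 0.0
t: 49.73
ee_pos: [672.1, 52.6, 185.1]
orientation: [-3.134, -0.002, 1.789]
wrist_force: [-1.9, 0.0, -0.7]
finger_gap: 42.6
gripper_force: 0.0
```

```bash
python3 -m crank '[[0.5,[0.004,0.009,0],0],[0.5,[0.004,0.009,-0.02],0],[0.5,[0.004,0.009,-0.04],0],[0.5,[0.004,0.009,-0.06],0],[0.5,[0.004,0.009,-0.068],0],[0.5,[0.004,0.009,-0.068],0],[0,[0.004,0.009,-0.068],0],[0,[0.004,0.009,-0.068],0]]'; python3 -m crank '[[0,[0,0,0],0],[0,[0,0,0],0],[0,[0,0,0],0],[0,[-0.003,-0.0006,0.004],0],[0,[-0.006,-0.0012,0.008],0],[0,[-0.009,-0.0019,0.0125],0],[0,[-0.012,-0.0025,0.017],0],[0,[-0.012,-0.0025,0.017],0]]'
```

```text
t: 50.4
ee_pos: [679.3, 62.0, 136.1]
orientation: [3.139, 0.001, 1.791]
wrist_force: [-0.5, 0.0, -0.5]
finger_gap: 19.4
gripper_force: 0.0
t: 51.07
ee_pos: [670.8, 60.2, 148.2]
orientation: [3.136, 0.001, 1.791]
wrist_force: [4.1, 0.3, -2.7]
finger_gap: 9.0
gripper_force: 59.1
```

Gripped. I'll push until the stop shows up in the force reading.

```bash
python3 -m crank '[[0,[-0.0015,-0.0003,0.002],0],[0,[-0.003,-0.0006,0.004],0],[0,[-0.0045,-0.001,0.006],0],[0,[-0.006,-0.0012,0.008],0],[0,[-0.006,-0.0012,0.008],0],[0,[-0.006,-0.0012,0.008],0],[0,[-0.006,-0.0012,0.008],0],[0,[-0.006,-0.0012,0.008],0]]'
```

```text
t: 51.73
ee_pos: [668.1, 59.7, 152.2]
orientation: [3.132, 0.001, 1.79]
wrist_force: [13.6, 1.5, -16.1]
finger_gap: 8.9
gripper_force: 59.2
```

```bash
python3 -m crank '[[0,[0.002,0.0004,-0.003],0],[0,[0.002,0.0004,-0.003],0],[0.35,[0.002,0.0004,-0.003],0],[0.35,[0.002,0.0004,-0.003],0],[0.35,[0.002,0.0004,-0.001],0],[0.35,[0.002,0.0004,0.03],0],[0.35,[0.002,0.0004,0.07],0],[0.35,[0.002,0.0004,0.12],0]]'; python3 -m crank '[[0.5,[0,0,0.03],0],[0.5,[0,0,0.05],0],[0.5,[0,-0.02,0.05],0],[0.5,[0,-0.05,0.05],0],[0.5,[0,-0.08,0.05],0],[0.5,[0,-0.11,0.05],0],[0.5,[0,-0.14,0.05],0],[0.5,[0,-0.14,0.05],0]]'; python3 rc.py 30; python3 -c "
from h import *
print(binang('s30'))
a=cv2.imread('pics/t30_raw.png');o=cv2.imread('pics/top0_raw.png')
q=np.zeros(a.shape[:2],np.uint8);q[190:285,340:435]=(a.min(2)[190:285,340:435]>110)*255
for c in cv2.findContours(q,0,2)[0]:
  if cv2.contourArea(c)>60: r=cv2.minAreaRect(c);print(r,onz('top',*r[0],6))
print('can',cv2.absdiff(a,o)[130:172,135:180].mean(),'box',cv2.absdiff(a,o)[138:174,328:382].mean())"
```

```text
t: 52.4
ee_pos: [662.3, 59.7, 248.8]
orientation: [-3.134, -0.002, 1.791]
wrist_force: [0.6, -0.0, -0.3]
finger_gap: 29.9
gripper_force: 0.0
t: 53.07
ee_pos: [663.8, -58.2, 288.6]
orientation: [-3.137, 0.002, 1.786]
wrist_force: [-0.8, 0.5, -0.9]
finger_gap: 43.0
gripper_force: 0.0
[663.9256075  -53.98849767 288.91986817]
side [275. 349.] [23. 28.] [452.2 329.8  17. ] 24.9 2.7
side [247. 330.] [10. 25.] [522.9 315.8  17. ] 96.9 5.5
top [131. 250.] [20. 20.] [450.  327.9  17. ] 23.2 0.3
top [137. 221.] [20.  7.] [524.4 312.3  17. ] 99.2 2.5
(0.9987803101539612, array([0, 0]))
((390.11767578125, 231.02944946289062), (26.436382293701172, 39.290767669677734), 14.03624439239502) [ 503.8 -347.5    6. ]
can 13.8331569664903 box 31.67918381344307
```

```bash
python3 -c "
from h import *
a=cv2.imread('pics/s30_raw.png');o=cv2.imread('pics/side0_raw.png')
print('can',cv2.absdiff(a,o)[243:295,170:208].mean(),'box',cv2.absdiff(a,o)[138:174,248:281].mean())
print(cv2.absdiff(cv2.imread('pics/t23_raw.png'),cv2.imread('pics/top0_raw.png'))[138:174,328:382].mean(),cv2.absdiff(cv2.imread('pics/t26_raw.png'),cv2.imread('pics/top0_raw.png'))[130:172,135:180].mean())
print(ctrl.finish_job())"
```

```text
can 1.8989541160593792 box 1.7847923681257014
1.6457475994513031 8.838977072310406
the job is handed in; nothing more can be done
None
```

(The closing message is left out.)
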